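# Change the filter cartridges in a shuttered station

### The job

Slide the station's shutter open 100 mm, until its outer edge meets the black line and never well past it, then take every used cartridge out of the bay into the blue tray and stand every fresh cartridge from the paper upright in a compartment of the bay. Then slide the shutter fully shut, and after that fold the clamp lever all the way down over it, without disturbing the other things on the bench.

Things in the scene. Friction and masses are not known exactly. Their poses are not given: they have to be found in the camera images.
- station: the filter station, a heavy white box fixed to the bench with a black front panel: in its frame x -0.106 to 0.106, y -0.092 to 0.200, deck 106 mm above the bench, a 10 mm high guide rail along each x end. Origin: on the bench under the centre of its bay; z up; y is the direction in which the shutter slides open
- bay_floor (a point): centre of the bay's floor, 30 mm above the bench, axes as the station's. The bay is an open-topped well 182 mm (x) by 94 mm (y), 76 mm deep below the deck, split by two 25 mm high, 4 mm thick dividers into three equal compartments in a row along x
- place1 (a point): centre of the floor of the bay's compartment at the -x end, axes as the station's; the compartment is 58 mm (x) by 94 mm (y)
- place2 (a point): centre of the floor of the middle compartment, the same size
- place3 (a point): centre of the floor of the compartment at the +x end, the same size
- shutter (a joint): the shutter, a 6 mm dark steel plate (196 by 104 mm) that slides flat over the bay and the deck (underside 108 mm above the bench). Value: metres opened, along the station's +y; 0 = shut (covers the bay), end stop at 0.14. Stiff: about 10 N of sliding friction; it stays where it is left
- shutter_grip (a point): middle of the shutter's handle: a level bright steel bar 14 mm in diameter, 100 mm long along the station's x, its axis 30 mm above the plate's top and 144 mm above the bench, on a 10 mm wide post 45 mm from the middle at each end; 22 mm inside the plate's outer edge. Axes as the station's
- stop_line (a point): the black line across the deck, parallel to the handle: this point is on its near edge. When the shutter is 100 mm open the shutter's outer (+y) edge just meets the line
- shutter_edge (a point): middle of the shutter's outer (+y) edge, at the underside of the plate
- clamp (a joint): the clamp lever, a steel arm on a hinge at the bay's -y side, level axis along the station's x. Value: radians up from level; 0 = down flat over the shut shutter, 1.57 = upright, up to 1.95 (leaning away from the bay). It starts raised. It stays where it is left; about 3 N at its bar moves it
- clamp_pivot (a point): the clamp's hinge axis, 130 mm above the bench, in the middle of the bay's x extent, between two lugs 137 mm high; axes as the station's
- clamp_bar (a point): centre of the clamp's black crossbar, 16 mm in diameter and 60 mm long along the station's x, on the end of the 14 mm wide arm, 80 mm from the hinge axis; when clamped it lies level 16 mm above the shutter's plate (130 mm above the bench)
- tray: loose blue plastic tray, open on top, 160 (x) by 150 (y) by 35 mm high, walls and floor 4 mm (floor about 4 to 5 mm up), 600 g. Origin: centre of its underside
- mat: white paper sheet on the bench, 190 by 180 mm and 1 mm thick, on which the fresh cartridges stand. Origin: its centre
- amber: bystander: amber glass bottle, 72 mm in diameter, 170 mm high. Origin: centre of the underside
- jar: bystander: white jar, 60 mm in diameter, 80 mm high. Origin: centre of the underside
- spanner: bystander: steel spanner, 160 mm long, lying flat. Origin: its middle
- used1: used filter cartridge that stands in compartment 1 of the bay at the start (one or two of the three are there): white cylinder 48 mm diameter and 44 mm high, with a plain round neck 20 mm in diameter and 30 mm high on its top (74 mm in all, 120 g nominal, half to one and a half times that). Origin: centre of the underside, z up. May be absent (None).
- used2: used filter cartridge that stands in compartment 2 of the bay at the start (one or two of the three are there): white cylinder 48 mm diameter and 44 mm high, with a plain round neck 20 mm in diameter and 30 mm high on its top (74 mm in all, 120 g nominal, half to one and a half times that). Origin: centre of the underside, z up. May be absent (None).
- used3: used filter cartridge that stands in compartment 3 of the bay at the start (one or two of the three are there): white cylinder 48 mm diameter and 44 mm high, with a plain round neck 20 mm in diameter and 30 mm high on its top (74 mm in all, 120 g nominal, half to one and a half times that). Origin: centre of the underside, z up. May be absent (None).
- fresh1: fresh filter cartridge, standing on the white paper at the start (two or three of them): white cylinder 48 mm diameter and 44 mm high, with a plain round neck 20 mm in diameter and 30 mm high on its top (74 mm in all, 120 g nominal, half to one and a half times that). Origin: centre of the underside, z up. May be absent (None).
- fresh2: fresh filter cartridge, standing on the white paper at the start (two or three of them): white cylinder 48 mm diameter and 44 mm high, with a plain round neck 20 mm in diameter and 30 mm high on its top (74 mm in all, 120 g nominal, half to one and a half times that). Origin: centre of the underside, z up. May be absent (None).
- fresh3: fresh filter cartridge, standing on the white paper at the start (two or three of them): white cylinder 48 mm diameter and 44 mm high, with a plain round neck 20 mm in diameter and 30 mm high on its top (74 mm in all, 120 g nominal, half to one and a half times that). Origin: centre of the underside, z up. May be absent (None).
There are look-alikes about, which are no part of the job. Leave any green or orange look-alike of the fresh2 alone.

How it is judged:
On the way, in this order (a step that is already met when the one before it is completed fails the run):
1. the shutter stands open 100 mm, within 10 mm (value of joint shutter between 0.09 and 0.11 m), for 0.3 s.
2. the used cartridges lie or stand in the tray and the fresh ones stand in the bay, let go (x of used1 in the frame of tray between -0.078 and 0.078 m and y of used1 in the frame of tray between -0.073 and 0.073 m and z of each of used1, used2, used3 in the frame of tray below 0.04 m and x of used2 in the frame of tray between -0.078 and 0.078 m and y of used2 in the frame of tray between -0.073 and 0.073 m and x of used3 in the frame of tray between -0.078 and 0.078 m and y of used3 in the frame of tray between -0.073 and 0.073 m and x of fresh1 in the frame of bay_floor between -0.092 and 0.092 m and y of fresh1 in the frame of bay_floor between -0.047 and 0.047 m and z of fresh1 in the frame of bay_floor between -0.006 and 0.008 m and angle between each of fresh1, fresh2, fresh3's own z axis and vertical below 0.15 rad and x of fresh2 in the frame of bay_floor between -0.092 and 0.092 m and y of fresh2 in the frame of bay_floor between -0.047 and 0.047 m and z of fresh2 in the frame of bay_floor between -0.006 and 0.008 m and x of fresh3 in the frame of bay_floor between -0.092 and 0.092 m and y of fresh3 in the frame of bay_floor between -0.047 and 0.047 m and z of fresh3 in the frame of bay_floor between -0.006 and 0.008 m and contact force between each of fresh1, fresh2, fresh3, used1, used2, used3 and the fingers below 0.1 N), for 0.2 s.
3. the shutter is fully shut, with the clamp still up (value of joint shutter below 0.008 m and value of joint clamp above 0.5 rad), for 0.2 s.
4. the clamp is folded down (value of joint clamp below 0.12 rad), for 0.2 s.
At the end, for the whole second after the job is handed in: All used cartridges are in the tray, all fresh cartridges stand upright (within 9 degrees) on the bay's floor, the shutter is shut to within 8 mm, the clamp is down to within 0.12 rad, and all is at rest (x of used1 in the frame of tray between -0.078 and 0.078 m and y of used1 in the frame of tray between -0.073 and 0.073 m and z of each of used1, used2, used3 in the frame of tray below 0.04 m and x of used2 in the frame of tray between -0.078 and 0.078 m and y of used2 in the frame of tray between -0.073 and 0.073 m and x of used3 in the frame of tray between -0.078 and 0.078 m and y of used3 in the frame of tray between -0.073 and 0.073 m and x of fresh1 in the frame of bay_floor between -0.092 and 0.092 m and y of fresh1 in the frame of bay_floor between -0.047 and 0.047 m and z of fresh1 in the frame of bay_floor between -0.006 and 0.008 m and angle between each of fresh1, fresh2, fresh3's own z axis and vertical below 0.15 rad and x of fresh2 in the frame of bay_floor between -0.092 and 0.092 m and y of fresh2 in the frame of bay_floor between -0.047 and 0.047 m and z of fresh2 in the frame of bay_floor between -0.006 and 0.008 m and x of fresh3 in the frame of bay_floor between -0.092 and 0.092 m and y of fresh3 in the frame of bay_floor between -0.047 and 0.047 m and z of fresh3 in the frame of bay_floor between -0.006 and 0.008 m and linear speed of each of fresh1, fresh2, fresh3, used1, used2, used3 below 0.03 m/s and value of joint shutter below 0.008 m and value of joint clamp below 0.12 rad); the robot touches nothing.
It fails at once if the shutter is pulled more than 120 mm open (value of joint shutter above 0.12 m).
It fails at once if the amber is moved more than 30 mm (distance of amber from where it was at the start of the episode above 0.03 m).
It fails at once if the jar is moved more than 30 mm (distance of jar from where it was at the start of the episode above 0.03 m).
It fails at once if the spanner is moved more than 30 mm (distance of spanner from where it was at the start of the episode above 0.03 m).
Of used1, used2, used3 only 1 to 2 are there at a start; the rules pass over those that are not, and their reading is None.
Of fresh1, fresh2, fresh3 only 2 to 3 are there at a start; the rules pass over those that are not, and their reading is None.
At some moment in a run one of fresh1, fresh2, fresh3, tray may be knocked a few centimetres aside while the robot is not near it.
Once in a run the grip may slacken for a moment while it holds something.
It also fails if it takes over 210 s, if anything falls off the work surface, if the arm or the gripper's body presses on something with over 40 N, if the wrist force passes 120 N, or if a joint passes its speed limit or range.

### The arm

A 6-joint arm with a two-finger parallel gripper is mounted at the origin on the work surface. World frame = base frame: x ahead of the robot, y to its left, z up, the work surface at z = 0. Lengths are in m, angles in rad, forces in N, time in s.
With the tool pointing down it reaches from about 0.3 to 0.775 m from the base axis. Payload 14.6 kg.
Tool frame: the origin (TCP) lies midway between the tips of the shut fingers; the grasp point (between the pads) lies 19 mm behind it; z points along the fingers, y is the line along which they close (so a half turn about z gives the same grasp; the last joint's range is limited). The gripper opens to 85 mm and grips with 20 to 120 N. Pads are 22 mm wide; open, the fingers measure 114 mm over their backs; the gripper's body (76 mm by 85 mm) begins 54 mm behind the grasp point. The pads swing forward as they close: fully open they stand 13 mm farther back than shut.
Start: joints at [-1.178, 0.3, 1.521, -0, 1.321, -0.067], TCP at [0.244, -0.493, 0.231] pointing down, gripper open.
Joint ranges: [-3.03, 3.03], [-0.79, 2.21], [0.23, 2.52], [-1.04, 4.18], [0, 3.07], [-2.55, 2.55]. Speed limits (rad/s): [2.22, 2.22, 2.57, 3.14, 3.14, 3.14].

### API

Orientations are given as a unit quaternion [w, x, y, z].
In Python, from cell import observe, snapshot, get_calibration, job_done, search_frame, masks_of, landmark_of gives the robot as it stands.
- The arm moves only by the tool move_arm, never from a script. Its arguments are lists of equal length, an entry for each row: "rotation": the turn, a rotation vector about the tool's x, y, z in units of 6 degrees (1.0 is 6 degrees), a list of three; "dp": the shift along the tool's x, y, z in units of 30 mm (1.0 is 30 mm), a list of three; "gripper": the finger opening in mm, from 0 to 85.4. A call has 1 to 12 rows; each row is the pose to reach, as a shift and turn from the pose commanded when the call began, along the tool's axes at that moment; what a row does not reach only later rows make up. A row lasts 1/12 s, in which the tool goes at most 41.7 mm and 7.16 degrees, less where a joint would pass 70% of its speed; a pose out of reach is approached as far as the arm can. A call with a gripper value outside its range is refused whole. The fingers move at their own pace and stop on an object; "newtons" is the grip in N (left out, the last holds). Time passes only in rows, so rows that repeat a pose let the fingers close. It gives the time, the measured TCP pose, the force, the opening and the grip force at its end, in the units of the state.
- observe(): the state, without advancing time (a new reading comes with each control period).
- snapshot(name): name is "side" or "top" or "wrist"; returns (picture, depth): 480x640x3 uint8, red, green, blue; 480x640 float32, m along the optical axis (not along the pixel's ray), 0 where there is no reading.
- get_calibration(name): a dict with "intrinsics" (3x3 intrinsics, pixels), "rvec" (rotation vector, rad) and "tvec" (3), from world to camera coordinates, as OpenCV has them; the wrist camera has in their place "hand_eye" (4x4, takes a point from camera to tool coordinates, whose origin is the TCP and whose axes are the flange's). Camera axes: x right, y down, z forward; pixel columns grow to the right and rows downward; lengths in m; the calibration is good to about 2 mm. A picture is of the moment at which its call begins: read the wrist's pose just before it. get_calibration takes no time and is no camera call.
- job_done(): hands the job in; it is judged then, once.
Trained networks look in the newest picture that a camera, given by its name, has taken for a name from the list of things; names that differ only in an ending like _2 or _b are one class to them, and where a whole thing is asked for, a point or a joint stands for the part that bears it (a point fixed in the world has none). Each returns a list of dicts, best first, with "conf" (0 to 1); they miss things now and then, are a little off and sometimes report something else, mostly with a low value. They report only what shows in the picture. A call takes as long as a camera call. They do not tell look-alikes from the thing itself.
- search_frame(camera, target): "extent" ([left, top, right, bottom] in pixels, round what is visible of it).
- masks_of(camera, target): "mask" (480x640 bool, what is visible of it) and "extent" ([left, top, right, bottom] in pixels, round what is visible of it).
- landmark_of(camera, target): "pixel" ([column, row] in pixels: a listed point, or the origin of a listed thing).
The state is a dict: "t": time; "joint_positions": joint angles; "joint_vel": joint speeds; "effort": joint torques, N m; "ee_pos": TCP position; "tcp_rot": TCP orientation; "ft_force": force on the tool from outside, world axes, zero at the start; "torque": the same for the moment, N m; "opening": opening from 0.0 (shut) to 1.0 (fully open); "grasp_force": force on a finger pad.
Only numpy, scipy, OpenCV 4.12 (cv2) and the standard library are available. Lean on these libraries where they do the work, as an engineer would, in place of code of your own. Each camera call takes 0.05 s, during which the arm holds its last target. There are 200 camera calls.

## Working session

There is one attempt and no reset: what is moved stays moved. The work goes in short steps, Python scripts to look and compute and a tool call to move; the robot and the scene stay as the last step left them, time stands still between calls to the robot, and variables do not carry over. Pictures are saved under pics/ and viewed, at most 14 in all, crops included, and the job is handed in when it is done.

Besides the shell and the picture viewer there is one more tool, called after "Call:" in YAML: its name, and indented under it one key for each argument. move_arm: Moves the arm, as the interface text tells. Its arguments: {"type":"object","properties":{"rotation":{"type":"array","items":{"type":"array","items":{"type":"number"}}},"dp":{"type":"array","items":{"type":"array","items":{"type":"number"}}},"gripper":{"type":"array","items":{"type":"number"}},"newtons":{"type":"number"}},"required":["rotation","dp","gripper"]}

```bash
mkdir -p pics; ls
cat > h.py <<'E'
import numpy as np, cv2, json
from cell import *
from scipy.spatial.transform import Rotation as R
def cam(n):
    c=get_calibration(n); K=np.array(c["intrinsics"])
    if "rvec" in c:
        Rm=cv2.Rodrigues(np.array(c["rvec"],float))[0]; t=np.array(c["tvec"],float).ravel()
        return K,Rm.T,-Rm.T@t   # cam->world
    s=observe(); q=s["tcp_rot"]; T=np.eye(4); T[:3,:3]=R.from_quat([q[1],q[2],q[3],q[0]]).as_matrix(); T[:3,3]=s["ee_pos"]
    M=T@np.array(c["hand_eye"]); return K,M[:3,:3],M[:3,3]
def cloud(c,d):
    K,Rm,t=c; v,u=np.mgrid[0:480,0:640]
    P=np.stack([(u-K[0,2])/K[0,0]*d,(v-K[1,2])/K[1,1]*d,d],-1); return P@Rm.T+t
def onz(c,px,z):
    K,Rm,t=c; r=Rm@np.array([(px[0]-K[0,2])/K[0,0],(px[1]-K[1,2])/K[1,1],1]); return t+r*(z-t[2])/r[2]
def proj(c,P):
    K,Rm,t=c; p=K@(Rm.T@(np.array(P)-t)); return p[:2]/p[2]
def save(n,img): cv2.imwrite("pics/"+n+".png",img[:,:,::-1])
def mv(goal,Rg=None):
    "shift in dp units & rotation units from the present pose (tool axes)"
    s=observe(); q=s["tcp_rot"]; A=R.from_quat([q[1],q[2],q[3],q[0]])
    d=A.inv().apply(np.array(goal)-s["ee_pos"])/0.03
    rv=(A.inv()*Rg).as_rotvec()/np.radians(6) if Rg is not None else None
    return d.round(3),None if rv is None else rv.round(3)
E
python3 - <<'E'
from h import *
s=observe(); print(s)
for n in("top","side"):
    im,d=snapshot(n); save(n+"0",im); np.savez(n+"0",im=im,d=d); c=cam(n); print(n,c[2],c[0][0,0])
    for t in["shutter_grip","stop_line","shutter_edge","clamp_pivot","clamp_bar","bay_floor","tray","mat","amber","jar","spanner","used1","fresh1","station"]:
        print(t,[(np.round(x["pixel"]).tolist(),round(x["conf"],2)) for x in landmark_of(n,t)][:7])
E
```

```text
pics
{'t': 0.0, 'joint_positions': array([-1.17764239e+00,  3.00504936e-01,  1.52162724e+00, -6.68647234e-07,
        1.32070847e+00, -6.66058431e-02]), 'joint_vel': array([-4.50430146e-04, -1.53868549e-03,  4.67031027e-04, -6.18236862e-04,
        5.34723051e-04, -7.20592841e-05]), 'effort': array([ 3.08028359e-05, -5.43500340e+01, -3.61792874e+01, -1.31292813e-04,
        3.93425405e-03, -4.15248294e-06]), 'ee_pos': array([ 0.24395017, -0.49265585,  0.23068323]), 'tcp_rot': array([-6.15644855e-04,  9.73693562e-01,  2.27860611e-01, -1.01749916e-04]), 'ft_force': array([-0.2953759 , -0.11536097, -1.06945167]), 'torque': array([-0.01137907,  0.00881095, -0.03329703]), 'grasp_force': 0.0, 'opening': 0.9990053433574635}
top [0.47381672 0.00259967 1.44108824] 610.4360134461988
shutter_grip [([226.0, 238.0], 0.94), ([378.0, 256.0], 0.23)]
stop_line [([170.0, 240.0], 0.57), ([226.0, 240.0], 0.46)]
shutter_edge [([217.0, 240.0], 0.71)]
clamp_pivot [([270.0, 242.0], 0.72)]
clamp_bar [([276.0, 240.0], 0.58)]
bay_floor []
tray []
mat [([376.0, 256.0], 0.82)]
amber [([411.0, 172.0], 0.76), ([26
[... 291 characters left out ...]
 0.77), ([472.0, 261.0], 0.24)]
side [0.35328873 0.94181283 0.79516488] 560.3935350215634
shutter_grip [([306.0, 301.0], 0.83)]
stop_line [([285.0, 366.0], 0.79)]
shutter_edge [([285.0, 228.0], 0.39)]
clamp_pivot [([325.0, 270.0], 0.81)]
clamp_bar [([325.0, 236.0], 0.62), ([322.0, 271.0], 0.6), ([307.0, 324.0], 0.39)]
bay_floor []
tray [([375.0, 210.0], 0.82), ([255.0, 262.0], 0.75)]
mat [([353.0, 256.0], 0.7)]
amber [([284.0, 226.0], 0.62)]
jar [([253.0, 262.0], 0.75), ([283.0, 365.0], 0.72)]
spanner [([220.0, 313.0], 0.7)]
used1 []
fresh1 [([384.0, 302.0], 0.91), ([334.0, 250.0], 0.86), ([428.0, 273.0], 0.86), ([422.0, 290.0], 0.71), ([354.0, 271.0], 0.63)]
station [([314.0, 346.0], 0.93)]
```

View pics/top0.png

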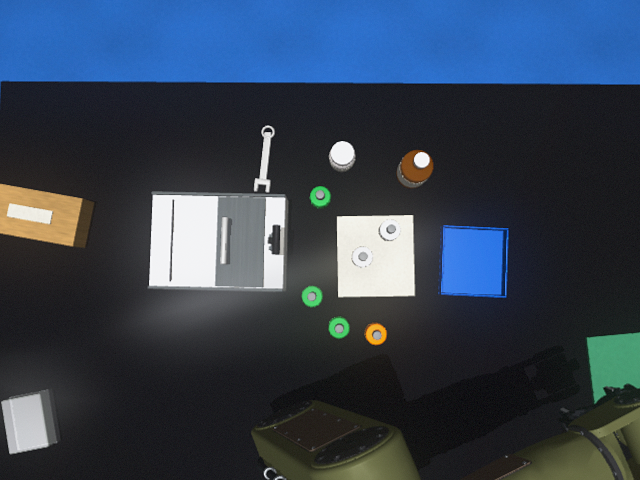

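View pics/side0.png

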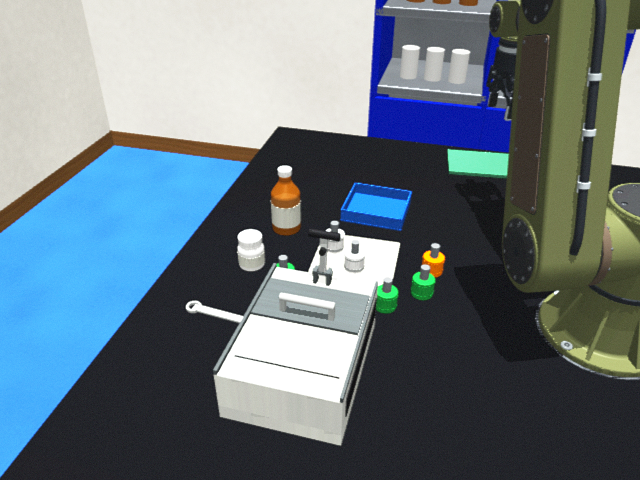

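Top view: station at (218,241) with its handle at (225,241), black line at x≈171 and clamp bar at (275,240). The paper holds two white cartridges, at (390,230) and (362,257), and the blue tray is at (475,261). The look-alikes are green at (320,197), (312,296) and (339,328), and orange at (376,334). Only the two white ones on the paper are fresh.

Run:
```python
from h import *
z=np.load("top0.npz"); im=z["im"]; d=z["d"]; c=cam("top"); P=cloud(c,d)
# handle: points with z .14-.155
v,u=np.mgrid[0:480,0:640]
def box(a,b,e,f): return (u>a)&(u<b)&(v>e)&(v<f)
m=box(200,245,205,275)&(P[...,2]>.135); Q=P[m]; print("handle",m.sum(),Q.mean(0),Q.min(0),Q.max(0))
hc,(hs),ang=cv2.minAreaRect(Q[:,:2].astype(np.float32)*1000); print(hc,hs,ang)
m=box(130,300,180,300)&(P[...,2]>.095)&(P[...,2]<.125); Q=P[m]; print("station",cv2.minAreaRect(Q[:,:2].astype(np.float32)*1000),np.median(Q[:,2]))
g=im.mean(2); m=box(163,179,205,278)&(g<90); Q=P[m]; print("line",m.sum(),np.median(Q,0), cv2.fitLine(Q[:,:2].astype(np.float32),cv2.DIST_L2,0,.01,.01).ravel(), np.median(u[m]))
m=box(255,300,210,270)&(P[...,2]>.15);Q=P[m];print("clamp",m.sum(),np.percentile(Q,[5,50,95],0) if m.sum() else 0)
m=box(430,520,215,305)&(im[...,2]>im[...,0]*1.0+60);Q=P[m];Q=Q[Q[:,2]>.025];print("tray",cv2.minAreaRect(Q[:,:2].astype(np.float32)*1000),np.median(Q[:,2]))
for px in[(390,230),(362,257),(320,197),(312,296),(339,328),(376,334)]:
    m=(np.hypot(u-px[0],v-px[1])<14)&(P[...,2]>.062); Q=P[m]; print(px,m.sum(),Q.mean(0) if m.sum() else 0)
for n,b in(("amber",(390,440,140,195)),("jar",(325,360,135,175))):
    m=box(*b)&(P[...,2]>.03); Q=P[m]; print(n,np.percentile(Q,[2,50,98],0))
m=box(330,420,210,300)&(P[...,2]<.01)&(g>150); print("mat",cv2.minAreaRect(P[m][:,:2].astype(np.float32)*1000))
```

```text
handle 331 [0.55307164 0.21415401 0.21612787] [0.47381672 0.00259967 0.13598193] [0.60761735 0.2338706  1.44108824]
(504.31951904296875, 138.57608032226562) (263.6366271972656, 90.41985321044922) 58.42593765258789
station ((559.1116333007812, 248.305908203125), (293.77294921875, 212.55650329589844), 89.09222412109375) 0.10918388754818253
line 44 [0.54317258 0.34708027 0.10724575] [0.5975041  0.8018659  0.55588657 0.3389956 ] 171.0
clamp 276 [[0.51427572 0.0774019  0.18700474]
 [0.55579901 0.11007249 0.21593517]
 [0.58247893 0.1240723  0.52733938]]
tray ((526.9765014648438, -204.40171813964844), (409.2726745605469, 160.1624755859375), 87.63963317871094) 0.03530349331458815
(390, 230) 66 [ 0.59034966 -0.1345647   0.09509585]
(362, 257) 63 [ 0.52933361 -0.07363658  0.07508914]
(320, 197) 63 [0.66206462 0.02333363 0.11781395]
(312, 296) 65 [0.43956418 0.04027856 0.09566916]
(339, 328) 63 [ 0.37339734 -0.0194984   0.13970158]
(376, 334) 67 [ 0.35422844 -0.10457488  0.07387047]
amber [[ 0.69316099 -0.2207503   0.03839264]
 [ 0.71837537 -0.18202983  0.11849936]
 [ 0.75827256 -0.15471062  0.17511438]]
jar [[ 0.73282827 -0.05217111  0.0345178 ]
 [ 0.75611621 -0.0247061   0.07906561]
 [ 0.78528623  0.00085701  0.08611016]]
mat ((533.2425537109375, -107.96617889404297), (191.67803955078125, 181.278564453125), 0.9425298571586609)
```

Run:
```python
from h import *
z=np.load("top0.npz"); im=z["im"]; d=z["d"]; c=cam("top"); P=cloud(c,d); P[d<=0]=-1
v,u=np.mgrid[0:480,0:640]
def box(a,b,e,f): return (u>a)&(u<b)&(v>e)&(v<f)
m=box(205,245,205,275)&(P[...,2]>.135)&(P[...,2]<.165); Q=P[m]; print("handle",m.sum(),Q.mean(0),Q.max(0),cv2.minAreaRect(Q[:,:2].astype(np.float32)*1000))
m=box(130,300,180,300)&(P[...,2]>.11)&(P[...,2]<.12)&~box(200,300,200,280); Q=P[m]
for lo,hi in((.62,.8),(.3,.5)):
    S=Q[(Q[:,0]>lo)&(Q[:,0]<hi)]; L=cv2.fitLine(S[:,:2].astype(np.float32),cv2.DIST_L2,0,.01,.01).ravel(); print("rail",len(S),L,np.degrees(np.arctan2(L[0],L[1])),S.min(0),S.max(0))
m=box(255,300,210,270)&(P[...,2]>.15)&(P[...,2]<.3);Q=P[m];print("clamp",m.sum(),np.percentile(Q,[2,50,98],0))
m=box(430,520,215,305)&(P[...,2]>.025)&(P[...,2]<.05);Q=P[m];print("tray",cv2.minAreaRect(Q[:,:2].astype(np.float32)*1000))
for px in[(390,230),(362,257)]:
    m=(np.hypot(u-px[0],v-px[1])<14)&(P[...,2]>.065)&(P[...,2]<.085); Q=P[m]; print(px,m.sum(),Q.mean(0),(Q.min(0)+Q.max(0))/2)
m=box(400,430,145,195)&(P[...,2]>.16)&(P[...,2]<.2); print("amber top",np.percentile(P[m],[2,50,98],0))
m=box(250,280,120,192)&(P[...,2]>.002)&(P[...,2]<.03); print("spanner",P[m].min(0),P[m].max(0))
```

```text
handle 314 [0.55736252 0.22560758 0.14980836] [0.60761735 0.2338706  0.15905349] ((558.2492065429688, 226.29214477539062), (15.02499008178711, 98.79576110839844), 89.70946502685547)
rail 666 [ 0.01661375 -0.99986196  0.65493536  0.24656221] 179.04805 [0.62096201 0.1005794  0.11002535] [0.66726835 0.39257268 0.11993227]
rail 757 [0.03784261 0.99928373 0.464083   0.23768142] 2.1687396 [0.45172083 0.10323964 0.11000994] [0.4987271  0.39566682 0.11998247]
clamp 262 [[0.52794978 0.10245482 0.18368638]
 [0.55606852 0.11022585 0.21567995]
 [0.58432979 0.12701678 0.22178588]]
tray ((521.7882690429688, -332.61376953125), (152.63873291015625, 160.35537719726562), 87.63963317871094)
(390, 230) 64 [ 0.59213052 -0.13682342  0.07455762] [ 0.59213192 -0.13733883  0.07352726]
(362, 257) 63 [ 0.52933361 -0.07363658  0.07508914] [ 0.52876995 -0.07382423  0.07339154]
amber top [[ 0.71410432 -0.20499952  0.16232217]
 [ 0.72840432 -0.190253    0.17065727]
 [ 0.74390082 -0.17583806  0.17561795]]
spanner [0.68348265 0.1209313  0.00201677] [0.85342592 0.18945792 0.01845889]
```

```bash
cat >> h.py <<'E'
RG=R.from_matrix(np.array([[1,0,0],[0,-1,0],[0,0,-1.]]))
E
python3 -c "
from h import *
print(mv([.4,-.2,.32],RG)); print(mv([.5575,.2256,.3],RG))"
```

```text
(array([ 8.991, -6.442, -2.958]), array([-0.   ,  0.   ,  4.391]))
(array([ 19.991, -16.825,  -2.292]), array([-0.   ,  0.   ,  4.391]))
```

Call:
move_arm:
  rotation:
    - [0,0,4.39]
    - [0,0,4.39]
    - [0,0,4.39]
    - [0,0,4.39]
    - [0,0,4.39]
    - [0,0,4.39]
    - [0,0,4.39]
    - [0,0,4.39]
    - [0,0,4.39]
    - [0,0,4.39]
  dp:
    - [9,-6.4,-2.9]
    - [9,-6.4,-2.9]
    - [9,-6.4,-2.9]
    - [9,-6.4,-2.9]
    - [9,-6.4,-2.9]
    - [9,-6.4,-2.9]
    - [9,-6.4,-2.9]
    - [9,-6.4,-2.9]
    - [9,-6.4,-2.9]
    - [9,-6.4,-2.9]
  gripper: [60,60,60,60,60,60,60,60,60,60]

```text
t: 2.33
ee_pos: [0.4021, -0.1987, 0.3195]
tcp_rot: [0.0, 1.0, 0.002, 0.001]
ft_force: [-0.0, 0.6, 0.4]
opening: 0.705
grasp_force: 0.0
```

Call:
move_arm:
  rotation:
    - [0,0,0]
    - [0,0,0]
    - [0,0,0]
    - [0,0,0]
    - [0,0,0]
    - [0,0,0]
    - [0,0,0]
    - [0,0,0]
    - [0,0,0]
    - [0,0,0]
    - [0,0,0]
    - [0,0,0]
  dp:
    - [5.2,-14.1,0.6]
    - [5.2,-14.1,0.6]
    - [5.2,-14.1,0.6]
    - [5.2,-14.1,0.6]
    - [5.2,-14.1,0.6]
    - [5.2,-14.1,0.6]
    - [5.2,-14.1,0.6]
    - [5.2,-14.1,0.6]
    - [5.2,-14.1,0.6]
    - [5.2,-14.1,0.6]
    - [5.2,-14.1,0.6]
    - [5.2,-14.1,0.6]
  gripper: [60,60,60,60,60,60,60,60,60,60,60,60]

```text
t: 3.33
ee_pos: [0.5576, 0.2258, 0.2981]
tcp_rot: [0.0, 1.0, 0.002, -0.001]
ft_force: [-0.3, 0.3, -1.0]
opening: 0.703
grasp_force: 0.0
```

Run:
```python
from h import *
print(observe()["ee_pos"]); c=cam("wrist"); im,d=snapshot("wrist"); save("w1",im); np.savez("w1",im=im,d=d)
P=cloud(c,d); P[d<=0]=-1
m=(P[...,2]>.135)&(P[...,2]<.16)&(abs(P[...,1]-.226)<.03)&(abs(P[...,0]-.557)<.07); Q=P[m]
print(m.sum(),cv2.minAreaRect(Q[:,:2].astype(np.float32)*1000) if m.sum() else 0,np.percentile(Q,98,0))
v,u=np.mgrid[0:480,0:640]; 
m=(P[...,2]>.1)&(P[...,2]<.112)&(im.mean(2)<60)&(P[...,1]>.3); Q=P[m]; print("line",m.sum(), np.percentile(Q,[2,50,98],0))
for t in["shutter_grip","stop_line","shutter_edge"]: print(t,[(onz(c,x["pixel"],dict(shutter_grip=.144,stop_line=.106,shutter_edge=.108)[t]),x["conf"]) for x in landmark_of("wrist",t)][:2])
```

```text
[0.55761638 0.22584516 0.29810805]
1666 ((556.32373046875, 227.08871459960938), (13.999639511108398, 99.61138916015625), 89.18898010253906) [0.60511861 0.23414453 0.15202756]Traceback (most recent call last):
  File "<stdin>", line 7, in <module>
    return _quantile_unchecked(
        a, q, axis, out, overwrite_input, method, keepdims, weights)
    return _ureduce(a,
                    func=_quantile_ureduce_func,
    ...<5 lines>...
                    overwrite_input=overwrite_input,
                    method=method)
    r = func(a, **kwargs)
    result = _quantile(arr,
                       quantiles=q,
    ...<2 lines>...
                       out=out,
                       weights=wgt)
    slices_having_nans = np.isnan(arr[-1, ...])
                                  ~~~^^^^^^^^^
IndexError: index -1 is out of bounds for axis 0 with size 0
```

View pics/w1.png

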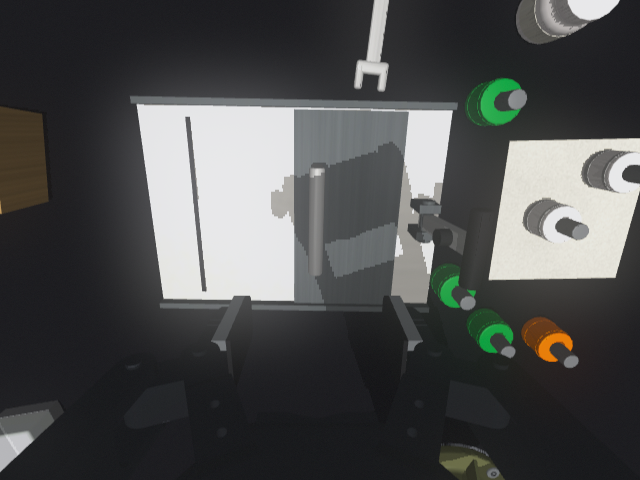

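The wrist view shows the handle at (317,220), the black line at (195,205), and the clamp bar raised at (480,250). I'll descend on the handle.

Call:
move_arm:
  rotation:
    - [0,0,0]
    - [0,0,0]
    - [0,0,0]
    - [0,0,0]
    - [0,0,0]
    - [0,0,0]
    - [0,0,0]
    - [0,0,0]
    - [0,0,0]
    - [0,0,0]
    - [0,0,0]
    - [0,0,0]
  dp:
    - [-0.03,-0.03,1]
    - [-0.03,-0.03,2]
    - [-0.03,-0.03,3]
    - [-0.03,-0.03,4]
    - [-0.03,-0.03,5]
    - [-0.03,-0.03,5.7]
    - [-0.03,-0.03,5.7]
    - [-0.03,-0.03,5.7]
    - [-0.03,-0.03,5.7]
    - [-0.03,-0.03,5.7]
    - [-0.03,-0.03,5.7]
    - [-0.03,-0.03,5.7]
  gripper: [60,60,60,60,60,60,60,10,10,10,10,10]
  newtons: 60

```text
t: 4.38
ee_pos: [0.5567, 0.2239, 0.1316]
tcp_rot: [-0.001, 1.0, 0.0, 0.002]
ft_force: [0.1, 6.7, 6.0]
opening: 0.138
grasp_force: 58.5
```

Call:
move_arm:
  rotation:
    - [0,0,0]
    - [0,0,0]
    - [0,0,0]
    - [0,0,0]
    - [0,0,0]
    - [0,0,0]
    - [0,0,0]
    - [0,0,0]
    - [0,0,0]
    - [0,0,0]
    - [0,0,0]
    - [0,0,0]
  dp:
    - [0,-0.4,0]
    - [0,-0.8,0]
    - [0,-1.2,0]
    - [0,-1.6,0]
    - [0,-2.0,0]
    - [0,-2.4,0]
    - [0,-2.7,0]
    - [0,-2.9,0]
    - [0,-3.1,0]
    - [0,-3.2,0]
    - [0,-3.2,0]
    - [0,-3.2,0]
  gripper: [10,10,10,10,10,10,10,10,10,10,10,10]

```text
t: 5.38
ee_pos: [0.5581, 0.3185, 0.1317]
tcp_rot: [-0.001, 1.0, -0.0, 0.003]
ft_force: [10.7, -3.5, 2.3]
opening: 0.134
grasp_force: 58.5
```

Run:
```python
from h import *
im,d=snapshot("top"); save("top1",im); c=cam("top"); P=cloud(c,d); P[d<=0]=-1
im2,d=snapshot("side"); save("side1",im2[180:440,180:420].repeat(2,0).repeat(2,1))
for n,z in(("shutter_edge",.108),("stop_line",.106)):
  for k in("top","side"):
    print(n,k,[(onz(cam(k),x["pixel"],z).round(3),round(x["conf"],2)) for x in landmark_of(k,n)][:2])
```

```text
shutter_edge top []
shutter_edge side []
stop_line top []
stop_line side [(array([0.561, 0.346, 0.106]), 0.72), (array([0.53 , 0.292, 0.106]), 0.57)]
```

View pics/side1.png

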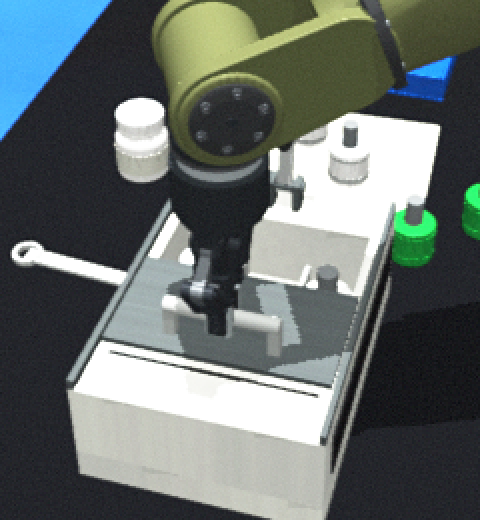

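The shutter's edge is about 5 mm short of the line, and a neck shows in the -x compartment. I'll give it another 5 mm, then let go.

Call:
move_arm:
  rotation:
    - [0,0,0]
    - [0,0,0]
    - [0,0,0]
    - [0,0,0]
    - [0,0,0]
    - [0,0,0]
    - [0,0,0]
    - [0,0,0]
    - [0,0,0]
    - [0,0,0]
    - [0,0,0]
    - [0,0,0]
  dp:
    - [0,-0.1,0]
    - [0,-0.15,0]
    - [0,-0.17,0]
    - [0,-0.17,0]
    - [0,-0.17,0]
    - [0,-0.17,0]
    - [0,-0.17,0]
    - [0,-0.17,-1]
    - [0,-0.17,-2]
    - [0,-0.17,-3]
    - [0,1.5,-4.5]
    - [0,2.5,-6]
  gripper: [10,10,10,60,60,60,60,60,60,60,60,60]

```text
t: 6.68
ee_pos: [0.5551, 0.2669, 0.2804]
tcp_rot: [0.0, 1.0, 0.001, -0.001]
ft_force: [0.5, 0.2, -1.2]
opening: 0.704
grasp_force: 0.0
```

Run:
```python
from h import *
print(observe()["ee_pos"]); c=cam("wrist"); im,d=snapshot("wrist"); save("w2",im); np.savez("w2",im=im,d=d)
P=cloud(c,d); P[d<=0]=-1
m=(P[...,2]>.135)&(P[...,2]<.16)&(abs(P[...,1]-.32)<.04)&(abs(P[...,0]-.557)<.07); Q=P[m]
print("handle",m.sum(),cv2.minAreaRect(Q[:,:2].astype(np.float32)*1000) if m.sum() else 0)
print("used",[(np.round(x["pixel"]),round(x["conf"],2),onz(c,x["pixel"],.03).round(3)) for x in landmark_of("wrist","used1")])
m=(P[...,2]>.085)&(P[...,2]<.103)&(P[...,1]>.14)&(P[...,1]<.25)&(P[...,0]>.46)&(P[...,0]<.65)
n,l,s,ce=cv2.connectedComponentsWithStats(m.astype(np.uint8))
for i in range(1,n):
    if s[i,4]>40: print("neck",s[i],np.median(P[l==i],0),(P[l==i].min(0)+P[l==i].max(0))/2)
for t,z in(("shutter_edge",.108),("stop_line",.106)): print(t,[(onz(c,x["pixel"],z).round(4),x["conf"]) for x in landmark_of("wrist",t)][:2])
```

```text
[0.55512207 0.26688644 0.28035984]
handle 1885 ((557.5361938476562, 323.2132873535156), (14.166558265686035, 100.14796447753906), 89.26131439208984)
used [(array([367., 250.]), 0.91, array([0.493, 0.205, 0.03 ])), (array([392., 144.]), 0.65, array([0.62 , 0.183, 0.03 ]))]
neck [ 341  117  112  183 1787] [0.5227691  0.14800506 0.0940419 ] [0.5543082  0.19331265 0.09399343]
neck [393 138  15  22 102] [0.61926753 0.1922002  0.09428925] [0.61796507 0.18870042 0.09406651]
neck [367 259  20  17 135] [0.50151324 0.207699   0.09491622] [0.49728078 0.2043759  0.09406377]
shutter_edge [(array([0.555, 0.342, 0.108]), 0.86)]
stop_line [(array([0.5597, 0.3438, 0.106 ]), 0.56)]
```

View pics/w2.png

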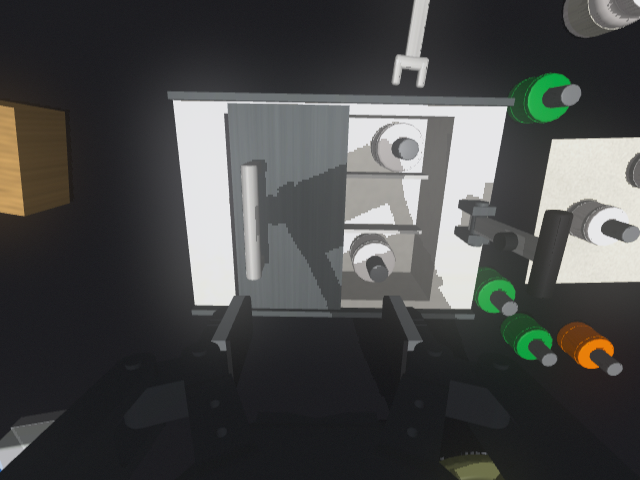

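The wrist view shows used cartridges in compartment 3 at (400,145) and compartment 1 at (373,262). The middle compartment is empty. The shutter's edge is right at the line, about 97 mm open.

Run:
```python
from h import *
z=np.load("w2.npz"); im=z["im"]; d=z["d"]; c=cam("wrist"); P=cloud(c,d); P[d<=0]=-1
v,u=np.mgrid[0:480,0:640]
for n,px in(("c3",(402,145)),("c1",(375,265))):
    m=(np.hypot(u-px[0],v-px[1])<25)
    a=m&(P[...,2]>.1)&(P[...,2]<.109); Q=P[a]; print(n,"top",len(Q),Q.mean(0),(Q.min(0)+Q.max(0))/2,np.ptp(Q,0))
    a=m&(P[...,2]>.069)&(P[...,2]<.079); Q=P[a]; print(n,"shoulder",len(Q),cv2.minEnclosingCircle(Q[:,:2].astype(np.float32)*1000))
g=(P[...,2]>.103)&(P[...,2]<.109)&(P[...,1]<.26)
# bay edges on deck: dividers
a=(P[...,2]>.048)&(P[...,2]<.058)&(P[...,1]>.16)&(P[...,1]<.235)&(abs(P[...,0]-.557)<.04); Q=P[a]
for s in(-1,1):
    S=Q[(Q[:,0]-.557)*s>.02]; print("div",len(S),np.median(S,0))
```

```text
c3 top 382 [0.61859229 0.18454769 0.10455675] [0.61836137 0.18395223 0.10325813] [0.01869533 0.01921112 0.00646973]
c3 shoulder 1219 ((619.07763671875, 183.7884979248047), 23.626895904541016)
c1 top 278 [0.49562352 0.20423037 0.10401214] [0.4949803  0.20410642 0.10304426] [0.01928981 0.01867991 0.00601301]
c1 shoulder 1027 ((490.4396667480469, 200.7660675048828), 29.503170013427734)
div 370 [0.52644962 0.19997926 0.05504084]
div 318 [0.58838918 0.19998783 0.05557204]
```

Call:
move_arm:
  rotation:
    - [0,0,0]
    - [0,0,0]
    - [0,0,0]
    - [0,0,0]
    - [0,0,0]
    - [0,0,0]
    - [0,0,0]
    - [0,0,0]
    - [0,0,0]
  dp:
    - [0.7,0.9,0]
    - [1.4,1.8,0]
    - [2.11,2.76,0]
    - [2.11,2.76,0.8]
    - [2.11,2.76,1.8]
    - [2.11,2.76,2.8]
    - [2.11,2.76,3.8]
    - [2.11,2.76,4.4]
    - [2.11,2.76,4.4]
  gripper: [36,36,36,36,36,36,36,36,36]

```text
t: 7.63
ee_pos: [0.6168, 0.1847, 0.1417]
tcp_rot: [0.001, 1.0, 0.0, -0.005]
ft_force: [-0.7, -0.2, -0.7]
opening: 0.418
grasp_force: 0.0
```

Call:
move_arm:
  rotation:
    - [0,0,0]
    - [0,0,0]
    - [0,0,0]
    - [0,0,0]
    - [0,0,0]
    - [0,0,0]
    - [0,0,0]
    - [0,0,0]
    - [0,0,0]
    - [0,0,0]
  dp:
    - [0.05,0.02,0.5]
    - [0.05,0.02,1.1]
    - [0.05,0.02,1.7]
    - [0.05,0.02,2.1]
    - [0.05,0.02,2.1]
    - [0.05,0.02,2.1]
    - [0.05,0.02,2.1]
    - [0.05,0.02,2.1]
    - [0.05,0.02,2.1]
    - [0.05,0.02,2.1]
  gripper: [36,36,36,36,36,5,5,5,5,5]

```text
t: 8.47
ee_pos: [0.6211, 0.1839, 0.0858]
tcp_rot: [-0.0, 1.0, 0.0, 0.001]
ft_force: [-0.6, -0.7, 4.0]
opening: 0.206
grasp_force: 59.2
```

Call:
move_arm:
  rotation:
    - [0,0,0]
    - [0,0,0]
    - [0,0,0]
    - [0,0,0]
    - [0,0,0]
    - [0,0,0]
    - [0,0,0]
    - [0,0,0]
    - [0,0,0]
    - [0,0,0]
  dp:
    - [0,0,0]
    - [0,0,0]
    - [0,0,0]
    - [-0.05,0,0.15]
    - [-0.05,0,0.25]
    - [-0.05,0,0.25]
    - [-0.05,0,0.25]
    - [-0.05,0,0.25]
    - [-0.05,0,0.25]
    - [-0.05,0,0.25]
  gripper: [36,36,36,36,36,36,5,5,5,5]
  newtons: 70

```text
t: 9.3
ee_pos: [0.6192, 0.1838, 0.0773]
tcp_rot: [0.0, 1.0, 0.0, -0.0]
ft_force: [-0.1, -0.1, -1.3]
opening: 0.212
grasp_force: 68.3
```

Call:
move_arm:
  rotation:
    - [0,0,0]
    - [0,0,0]
    - [0,0,0]
    - [0,0,0]
    - [0,0,0]
    - [0,0,0]
    - [0,0,0]
    - [0,0,0]
    - [0,0,0]
    - [0,0,0]
    - [0,0,0]
    - [0,0,0]
  dp:
    - [0,0,-0.5]
    - [0,0,-1.3]
    - [0,0,-2.3]
    - [0,0,-3.4]
    - [0,0,-4.6]
    - [0,0,-5.8]
    - [0,0,-7]
    - [-0.1,0.8,-7.6]
    - [-0.3,2,-7.7]
    - [-0.5,3.3,-7.7]
    - [-0.6,4.6,-7.7]
    - [-0.7,5.8,-7.7]
  gripper: [5,5,5,5,5,5,5,5,5,5,5,5]

```text
t: 10.3
ee_pos: [0.5976, 0.008, 0.3086]
tcp_rot: [0.0, 1.0, 0.0, 0.0]
ft_force: [0.9, -0.0, -1.5]
opening: 0.208
grasp_force: 68.5
```

Call:
move_arm:
  rotation:
    - [0,0,0]
    - [0,0,0]
    - [0,0,0]
    - [0,0,0]
    - [0,0,0]
    - [0,0,0]
    - [0,0,0]
    - [0,0,0]
    - [0,0,0]
    - [0,0,0]
    - [0,0,0]
    - [0,0,0]
  dp:
    - [-0.1,1.2,0]
    - [-0.2,2.5,0]
    - [-0.4,3.8,0]
    - [-0.5,5.1,0]
    - [-0.7,6.4,0.5]
    - [-0.9,7.7,1]
    - [-1.1,9,1.8]
    - [-1.2,10.2,2.8]
    - [-1.3,11,3.6]
    - [-1.37,11.4,4]
    - [-1.37,11.4,4]
    - [-1.37,11.4,4]
  gripper: [5,5,5,5,5,5,5,5,5,5,5,5]

```text
t: 11.3
ee_pos: [0.557, -0.3321, 0.188]
tcp_rot: [-0.0, 1.0, -0.0, -0.0]
ft_force: [0.5, -0.4, -0.9]
opening: 0.206
grasp_force: 68.5
```

```bash
cat > t.py <<'E'
from h import *
im,d=snapshot("top"); c=cam("top"); P=cloud(c,d); P[d<=0]=-1
v,u=np.mgrid[0:480,0:640]
b=(im[...,2]>im[...,0]*1.0+60)&(v>120)&(P[...,2]>.028)&(P[...,2]<.045); r=cv2.minAreaRect(P[b][:,:2].astype(np.float32)*1000); print("tray",b.sum(),r)
m=(P[...,2]>.062)&(P[...,2]<.085)&(P[...,1]<.1)&(P[...,0]>.3)&(P[...,0]<.75)
n,l,s,ce=cv2.connectedComponentsWithStats(m.astype(np.uint8))
for i in range(1,n):
    if s[i,4]>15: print(s[i,:5],np.median(im[l==i],0),P[l==i].mean(0).round(4))
cv2.imwrite("pics/last.png",im[:,:,::-1]); print(observe()["ee_pos"],observe()["opening"],observe()["t"])
E
python3 t.py
```

```text
tray 201 ((522.1463623046875, -309.9144287109375), (106.39735412597656, 160.0337677001953), 87.03404998779297)
[332 158  20   7 100] [249. 249. 250.] [ 0.7435 -0.0262  0.0786]
[398 161  26  24  75] [107. 101.  92.] [ 0.7058 -0.1739  0.0746]
[315 190   9   9  62] [176.5 182.  183. ] [0.668  0.024  0.0749]
[387 224   9   9  65] [182. 185. 185.] [ 0.5921 -0.1367  0.0741]
[359 252   9   9  62] [194. 195. 194.] [ 0.5294 -0.0738  0.0745]
[307 292   9   9  64] [184.  188.5 189.5] [0.439  0.0409 0.0737]
[334 324   9   9  62] [113.  112.5 113.5] [ 0.3684 -0.0204  0.075 ]
[372 330   9  10  67] [177. 179. 185.] [ 0.3543 -0.1046  0.0738]
[ 0.55767018 -0.3315709   0.18936998] 0.20316627992461744 11.35
```

Call:
move_arm:
  rotation:
    - [0,0,0]
    - [0,0,0]
    - [0,0,0]
    - [0,0,0]
    - [0,0,0]
    - [0,0,0]
    - [0,0,0]
    - [0,0,0]
    - [0,0,0]
    - [0,0,0]
    - [0,0,0]
    - [0,0,0]
  dp:
    - [0,0,0.8]
    - [0,0,1.8]
    - [0,0,2.8]
    - [0,0,3.7]
    - [0,0,4.3]
    - [0,0,4.5]
    - [0,0,4.5]
    - [0,0,4.5]
    - [0,0,4.5]
    - [0,0,4.5]
    - [0,0,3.2]
    - [0,0,2]
  gripper: [5,5,5,5,5,5,5,40,40,40,40,40]

```text
t: 12.35
ee_pos: [0.5566, -0.3318, 0.129]
tcp_rot: [-0.001, 1.0, 0.0, -0.001]
ft_force: [0.4, 0.6, 1.1]
opening: 0.466
grasp_force: 0.0
```

Call:
move_arm:
  rotation:
    - [0,0,0]
    - [0,0,0]
    - [0,0,0]
    - [0,0,0]
    - [0,0,0]
    - [0,0,0]
    - [0,0,0]
    - [0,0,0]
    - [0,0,0]
    - [0,0,0]
    - [0,0,0]
    - [0,0,0]
  dp:
    - [0,0,-1.2]
    - [0,-0.6,-2.2]
    - [0,-1.7,-3.2]
    - [0,-3,-4.2]
    - [-0.1,-4.3,-5.2]
    - [-0.3,-5.6,-6]
    - [-0.5,-6.9,-6.5]
    - [-0.7,-8.2,-6.5]
    - [-1,-9.5,-6.5]
    - [-1.3,-10.8,-6.5]
    - [-1.6,-12.1,-6.5]
    - [-1.8,-13.3,-6.5]
  gripper: [36,36,36,36,36,36,36,36,36,36,36,36]

```text
t: 13.35
ee_pos: [0.5036, 0.0599, 0.3248]
tcp_rot: [-0.0, 1.0, -0.0, 0.001]
ft_force: [1.8, 0.8, -0.3]
opening: 0.422
grasp_force: 0.0
```

```bash
python3 t.py; python3 -c "
from h import *
print(mv([.495,.204,.3]))"
```

```text
tray 518 ((521.72509765625, -332.5594787597656), (151.30264282226562, 160.34417724609375), 87.54243469238281)
[332 158  21   7 111] [253. 253. 254.] [ 0.7435 -0.0261  0.0784]
[398 161  26  24  74] [119. 114. 103.] [ 0.707  -0.1724  0.0752]
[315 190   9   9  65] [193. 199. 199.] [0.6678 0.0241 0.0739]
[387 224   9   9  65] [202. 205. 206.] [ 0.592  -0.1368  0.0742]
[473 239  10  10  75] [180. 185. 194.] [ 0.5582 -0.3303  0.0769]
[358 252  10   9  60] [215.  216.  215.5] [ 0.5294 -0.0738  0.0746]
[307 292   9   9  64] [130. 132. 129.] [0.439  0.0409 0.0749]
[334 324   9   9  60] [127. 126. 125.] [ 0.3682 -0.0205  0.0739]
[372 330   9  10  67] [196. 196. 204.] [ 0.3542 -0.1047  0.0735]
[0.50262402 0.06573504 0.32500007] 0.42433883706224296 13.4
(array([-0.238, -4.608,  0.842]), None)
```

Call:
move_arm:
  rotation:
    - [0,0,0]
    - [0,0,0]
    - [0,0,0]
    - [0,0,0]
    - [0,0,0]
    - [0,0,0]
    - [0,0,0]
    - [0,0,0]
    - [0,0,0]
    - [0,0,0]
    - [0,0,0]
    - [0,0,0]
  dp:
    - [-0.1,-1.2,0]
    - [-0.2,-2.4,0.3]
    - [-0.26,-3.6,1]
    - [-0.26,-4.4,2]
    - [-0.26,-4.57,3.2]
    - [-0.26,-4.57,4.4]
    - [-0.26,-4.57,5.6]
    - [-0.26,-4.57,6.6]
    - [-0.26,-4.57,7.5]
    - [-0.26,-4.57,8.1]
    - [-0.26,-4.57,8.25]
    - [-0.26,-4.57,8.25]
  gripper: [36,36,36,36,36,36,36,36,36,36,36,36]

```text
t: 14.4
ee_pos: [0.4968, 0.1952, 0.0757]
tcp_rot: [0.0, 1.0, 0.0, -0.0]
ft_force: [0.5, -0.4, 0.9]
opening: 0.418
grasp_force: 0.0
```

Call:
move_arm:
  rotation:
    - [0,0,0]
    - [0,0,0]
    - [0,0,0]
    - [0,0,0]
    - [0,0,0]
    - [0,0,0]
    - [0,0,0]
    - [0,0,0]
    - [0,0,0]
    - [0,0,0]
    - [0,0,0]
    - [0,0,0]
  dp:
    - [0,0,0]
    - [0,0,0]
    - [0,0,0]
    - [0,0,0]
    - [0,0,0]
    - [0,0,-0.6]
    - [0,0,-1.6]
    - [0,0,-2.8]
    - [0,0,-4]
    - [0,0,-5.2]
    - [0,0,-6.4]
    - [0,0,-7.6]
  gripper: [36,5,5,5,5,5,5,5,5,5,5,5]

```text
t: 15.4
ee_pos: [0.4963, 0.195, 0.306]
tcp_rot: [0.0, 1.0, 0.0, 0.0]
ft_force: [0.9, 0.4, -2.4]
opening: 0.215
grasp_force: 51.2
```

Call:
move_arm:
  rotation:
    - [0,0,0]
    - [0,0,0]
    - [0,0,0]
    - [0,0,0]
    - [0,0,0]
    - [0,0,0]
    - [0,0,0]
    - [0,0,0]
    - [0,0,0]
    - [0,0,0]
    - [0,0,0]
    - [0,0,0]
  dp:
    - [0,0.6,0]
    - [0,1.6,0]
    - [0,2.9,0]
    - [0,4.2,0]
    - [0,5.5,0]
    - [0,6.8,0]
    - [0,8.1,0]
    - [-0.1,9.4,0]
    - [-0.2,10.7,0]
    - [-0.3,12,0]
    - [-0.3,13.2,0]
    - [-0.3,14.4,0]
  gripper: [5,5,5,5,5,5,5,5,5,5,5,5]

```text
t: 16.4
ee_pos: [0.4872, -0.2387, 0.3042]
tcp_rot: [0.0, 1.0, -0.0, 0.0]
ft_force: [0.4, -0.4, -1.9]
opening: 0.209
grasp_force: 68.5
```

Call:
move_arm:
  rotation:
    - [0,0,0]
    - [0,0,0]
    - [0,0,0]
    - [0,0,0]
    - [0,0,0]
    - [0,0,0]
    - [0,0,0]
    - [0,0,0]
    - [0,0,0]
    - [0,0,0]
  dp:
    - [0,1.2,0.5]
    - [0,2.4,1.3]
    - [0,3.2,2.3]
    - [0,3.2,3.4]
    - [0,3.2,4.5]
    - [0,3.2,5.5]
    - [0,3.2,6.3]
    - [0,3.2,6.3]
    - [0,3.2,6.3]
    - [0,3.2,6.3]
  gripper: [5,5,5,5,5,5,5,5,5,5]

```text
t: 17.23
ee_pos: [0.4886, -0.3332, 0.1168]
tcp_rot: [0.001, 1.0, 0.0, 0.001]
ft_force: [-0.3, 0.2, -1.1]
opening: 0.209
grasp_force: 68.9
```

```bash
python3 t.py
```

```text
tray 281 ((521.6455078125, -332.2494812011719), (149.86279296875, 159.9430389404297), 87.53886413574219)
[332 158  21   8 105] [246. 247. 248.] [ 0.7434 -0.0263  0.0787]
[399 161  26  24  68] [106.  101.   92.5] [ 0.7064 -0.1746  0.075 ]
[315 190   9   9  64] [170.  176.  175.5] [0.6679 0.0242 0.074 ]
[387 224   9   9  64] [177.  179.5 181. ] [ 0.5922 -0.1369  0.0741]
[473 239  10  10  71] [109. 111. 115.] [ 0.5585 -0.3306  0.0775]
[358 252  10   9  62] [186. 188. 187.] [ 0.5295 -0.0737  0.074 ]
[307 292   9   9  64] [178.5 182.  183. ] [0.439  0.0409 0.0747]
[334 324   9   9  62] [136.  139.5 138.5] [ 0.3683 -0.0204  0.0743]
[372 330   9  10  67] [172. 174. 179.] [ 0.3542 -0.1048  0.073 ]
[ 0.48866277 -0.33328928  0.11710252] 0.2094549878157193 17.2833
```

Call:
move_arm:
  rotation:
    - [0,0,0]
    - [0,0,0]
    - [0,0,0]
    - [0,0,0]
    - [0,0,0]
    - [0,0,0]
    - [0,0,0]
    - [0,0,0]
    - [0,0,0]
    - [0,0,0]
    - [0,0,0]
    - [0,0,0]
  dp:
    - [0,0,0.8]
    - [0,0,1.6]
    - [0,0,2.1]
    - [0,0,2.1]
    - [0,0,2.1]
    - [0,0,2.1]
    - [0,0,2.1]
    - [0,0,1.2]
    - [0,0,0]
    - [0,0,-1.2]
    - [0,0,-2.4]
    - [0,0,-2.8]
  gripper: [5,5,5,5,40,40,40,40,40,40,40,40]

```text
t: 18.28
ee_pos: [0.4891, -0.3337, 0.2059]
tcp_rot: [0.003, 1.0, 0.0, 0.004]
ft_force: [0.4, 0.3, 0.4]
opening: 0.469
grasp_force: 0.0
```

Call:
move_arm:
  rotation:
    - [0,0,0]
    - [0,0,0]
    - [0,0,0]
    - [0,0,0]
    - [0,0,0]
    - [0,0,0]
    - [0,0,0]
    - [0,0,0]
    - [0,0,0]
  dp:
    - [0.4,-1,0]
    - [0.8,-2,0]
    - [1.3,-3.1,0]
    - [1.8,-4.2,0]
    - [2.4,-5.3,0]
    - [2.9,-6.2,0]
    - [3.1,-6.2,0]
    - [3.1,-6.2,0]
    - [3.1,-6.2,0]
  gripper: [40,40,40,40,40,40,40,40,40]

```text
t: 19.03
ee_pos: [0.5808, -0.1472, 0.1992]
tcp_rot: [0.0, 1.0, 0.0, 0.0]
ft_force: [-0.5, -0.7, 0.3]
opening: 0.468
grasp_force: 0.0
```

```bash
python3 t.py
python3 - <<'E'
from h import *
c=cam("wrist"); im,d=snapshot("wrist"); save("w3",im)
P=cloud(c,d); P[d<=0]=-1
m=(P[...,2]>.069)&(P[...,2]<.08)&(P[...,1]>-.2)&(P[...,1]<.0)&(P[...,0]>.46)&(P[...,0]<.65)
n,l,s,ce=cv2.connectedComponentsWithStats(m.astype(np.uint8))
for i in range(1,n):
    if s[i,4]>40: print("neck",s[i],(P[l==i].min(0)+P[l==i].max(0))/2,np.ptp(P[l==i],0))
E
```

```text
tray 399 ((521.666259765625, -333.0267639160156), (151.51126098632812, 160.160400390625), 87.64193725585938)
[332 158  21   7 106] [254. 254. 254.] [ 0.7436 -0.0263  0.0788]
[399 164  25  21  68] [126.  119.  108.5] [ 0.7044 -0.175   0.0745]
[315 190   9   9  64] [204. 210. 210.] [0.6678 0.024  0.0743]
[473 239  10  10  73] [191. 196. 205.] [ 0.5584 -0.3305  0.0775]
[359 252   9   9  62] [216.5 219.  218.5] [ 0.5294 -0.0738  0.0745]
[473 272  11   9  74] [188.5 191.5 201.5] [ 0.4856 -0.3314  0.0769]
[307 292   9   9  64] [214.  218.  219.5] [0.439  0.0409 0.0744]
[334 324   9   9  61] [207. 210. 213.] [ 0.3684 -0.0205  0.0746]
[ 0.58051525 -0.14760093  0.19910103] 0.46945900488860715 19.0833
neck [292 207  25  24 451] [ 0.59042402 -0.13683398  0.07245627] [0.01902136 0.0196988  0.00689976]
neck [222 277  23  22 399] [ 0.52793977 -0.07358314  0.0724155 ] [0.01952508 0.01953388 0.00677324]
```

View pics/w3.png

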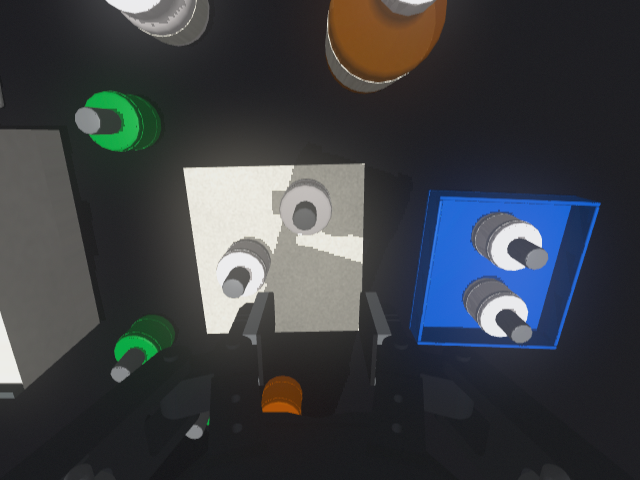

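The enlarged wrist view confirms two white cartridges on the paper at (303,207) and (240,275). Both used ones stand in the blue tray. I'll grasp the fresh one at (303,207).

Call:
move_arm:
  rotation:
    - [0,0,0]
    - [0,0,0]
    - [0,0,0]
    - [0,0,0]
    - [0,0,0]
    - [0,0,0]
    - [0,0,0]
    - [0,0,0]
    - [0,0,0]
    - [0,0,0]
    - [0,0,0]
    - [0,0,0]
  dp:
    - [0.35,-0.36,0.8]
    - [0.35,-0.36,1.8]
    - [0.35,-0.36,2.8]
    - [0.35,-0.36,3.8]
    - [0.35,-0.36,4.6]
    - [0.35,-0.36,5]
    - [0.35,-0.36,5]
    - [0.35,-0.36,5]
    - [0.35,-0.36,5]
    - [0.35,-0.36,5]
    - [0.35,-0.36,5]
    - [0.35,-0.36,5]
  gripper: [40,40,40,40,40,40,40,5,5,5,5,5]

```text
t: 20.13
ee_pos: [0.5923, -0.1364, 0.0507]
tcp_rot: [0.001, 1.0, 0.0, 0.001]
ft_force: [-0.4, -1.6, 7.0]
opening: 0.206
grasp_force: 68.6
```

Call:
move_arm:
  rotation:
    - [0,0,0]
    - [0,0,0]
    - [0,0,0]
    - [0,0,0]
    - [0,0,0]
    - [0,0,0]
    - [0,0,0]
    - [0,0,0]
    - [0,0,0]
    - [0,0,0]
    - [0,0,0]
    - [0,0,0]
  dp:
    - [0,0,-0.4]
    - [0,0,-1.2]
    - [0,0,-2.2]
    - [0,0,-3.3]
    - [0,0,-4.5]
    - [0,0,-5.7]
    - [0,-0.3,-6.9]
    - [0.1,-1.1,-7.8]
    - [0.3,-2.2,-8.4]
    - [0.5,-3.5,-8.6]
    - [0.7,-4.8,-8.6]
    - [0.8,-6,-8.6]
  gripper: [5,5,5,5,5,5,5,5,5,5,5,5]

```text
t: 21.13
ee_pos: [0.6152, 0.0462, 0.3087]
tcp_rot: [-0.0, 1.0, 0.0, 0.001]
ft_force: [0.4, -0.5, -1.4]
opening: 0.208
grasp_force: 68.4
```

Call:
move_arm:
  rotation:
    - [0,0,0]
    - [0,0,0]
    - [0,0,0]
    - [0,0,0]
    - [0,0,0]
    - [0,0,0]
    - [0,0,0]
    - [0,0,0]
    - [0,0,0]
    - [0,0,0]
  dp:
    - [0.1,-1.2,0]
    - [0.1,-2.4,0]
    - [0.12,-3.6,0]
    - [0.12,-4.6,0]
    - [0.12,-5.05,0.5]
    - [0.12,-5.05,1.4]
    - [0.12,-5.05,2.4]
    - [0.12,-5.05,2.8]
    - [0.12,-5.05,2.8]
    - [0.12,-5.05,2.8]
  gripper: [5,5,5,5,5,5,5,5,5,5]

```text
t: 21.97
ee_pos: [0.6191, 0.1954, 0.2243]
tcp_rot: [-0.0, 1.0, -0.0, 0.0]
ft_force: [-0.9, 0.6, 0.0]
opening: 0.204
grasp_force: 68.5
```

Run:
```python
from h import *
s=observe(); print(s["ee_pos"],s["opening"],s["grasp_force"]); c=cam("wrist"); im,d=snapshot("wrist"); save("w4",im); np.savez("w4",im=im,d=d)
P=cloud(c,d); P[d<=0]=-1
a=(P[...,2]>.048)&(P[...,2]<.058)&(P[...,1]>.16)&(P[...,1]<.235)&(abs(P[...,0]-.557)<.04); Q=P[a]
for g in(-1,1):
    S=Q[(Q[:,0]-.557)*g>.02]; print("div",len(S),np.median(S,0) if len(S) else 0)
a=(P[...,2]>.09)&(P[...,2]<.103)&(P[...,1]>.17)&(P[...,1]<.225); Q=P[a]; print("wall",len(Q),np.percentile(Q[:,0],[2,98]) if len(Q) else 0)
```

```text
[0.61914129 0.19544332 0.22426915] 0.20433810815302486 68.47398519515991
div 0 0
div 61 [0.58800314 0.23005709 0.05458191]
wall 621 [0.46332306 0.66186789]
```

View pics/w4.png

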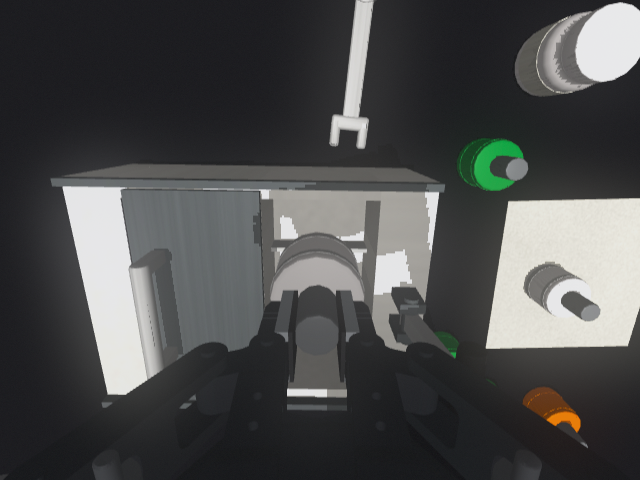

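The cartridge is held upright over compartment 3, at (318,280), and the well is clear below. I'll lower it.

Call:
move_arm:
  rotation:
    - [0,0,0]
    - [0,0,0]
    - [0,0,0]
    - [0,0,0]
    - [0,0,0]
    - [0,0,0]
    - [0,0,0]
    - [0,0,0]
    - [0,0,0]
    - [0,0,0]
  dp:
    - [0,0,0.7]
    - [0,0,1.5]
    - [0,0,2.3]
    - [0,0,3]
    - [0,0,3.6]
    - [0,0,4.1]
    - [0,0,4.5]
    - [0,0,4.75]
    - [0,0,4.75]
    - [0,0,4.75]
  gripper: [5,5,5,5,5,5,5,5,5,5]

```text
t: 22.85
ee_pos: [0.6196, 0.1956, 0.0815]
tcp_rot: [-0.0, 1.0, -0.0, 0.001]
ft_force: [0.2, -0.4, -1.3]
opening: 0.206
grasp_force: 70.7
```

Call:
move_arm:
  rotation:
    - [0,0,0]
    - [0,0,0]
    - [0,0,0]
    - [0,0,0]
    - [0,0,0]
    - [0,0,0]
    - [0,0,0]
    - [0,0,0]
    - [0,0,0]
    - [0,0,0]
    - [0,0,0]
    - [0,0,0]
  dp:
    - [0,0,0.05]
    - [0,0,0.05]
    - [0,0,0.05]
    - [0,0,0.05]
    - [0,0,-0.8]
    - [0,0,-1.8]
    - [0,0,-3]
    - [0,0,-4.2]
    - [0,0,-5.4]
    - [0,0,-6.6]
    - [0,0,-7.2]
    - [0,0,-7.2]
  gripper: [5,36,36,36,36,36,36,36,36,36,36,36]

```text
t: 23.85
ee_pos: [0.6198, 0.1958, 0.3019]
tcp_rot: [-0.001, 1.0, 0.0, 0.004]
ft_force: [0.4, 0.6, 0.4]
opening: 0.423
grasp_force: 0.0
```

Call:
move_arm:
  rotation:
    - [0,0,0]
    - [0,0,0]
    - [0,0,0]
    - [0,0,0]
    - [0,0,0]
    - [0,0,0]
    - [0,0,0]
    - [0,0,0]
    - [0,0,0]
    - [0,0,0]
    - [0,0,0]
    - [0,0,0]
  dp:
    - [-0.3,0.8,0]
    - [-0.6,2,0]
    - [-1,3.2,0]
    - [-1.4,4.4,0]
    - [-1.8,5.6,0]
    - [-2.2,6.8,0.4]
    - [-2.6,7.9,1.1]
    - [-3,8.8,1.9]
    - [-3.2,9.2,2.9]
    - [-3.2,9.2,3.3]
    - [-3.2,9.2,3.3]
    - [-3.2,9.2,3.3]
  gripper: [40,40,40,40,40,40,40,40,40,40,40,40]

```text
t: 24.85
ee_pos: [0.5229, -0.0803, 0.1971]
tcp_rot: [-0.0, 1.0, -0.0, -0.001]
ft_force: [0.3, -0.6, -0.1]
opening: 0.466
grasp_force: 0.0
```

```bash
python3 t.py
python3 - <<'E'
from h import *
print(observe()["ee_pos"]); c=cam("wrist"); im,d=snapshot("wrist"); save("w5",im)
P=cloud(c,d); P[d<=0]=-1
def nk(P,lo,hi,yl,yh):
    m=(P[...,2]>lo)&(P[...,2]<hi)&(P[...,1]>yl)&(P[...,1]<yh)&(P[...,0]>.46)&(P[...,0]<.66)
    n,l,s,ce=cv2.connectedComponentsWithStats(m.astype(np.uint8))
    for i in range(1,n):
        if s[i,4]>30: print("neck",s[i],(P[l==i].min(0)+P[l==i].max(0))/2,np.ptp(P[l==i],0))
nk(P,.069,.08,-.2,.0)
im,d=snapshot("top"); P=cloud(cam("top"),d); nk(P,.098,.1055,.16,.23)
E
```

```text
tray 551 ((521.7761840820312, -332.1044921875), (152.48863220214844, 160.25474548339844), 87.6525650024414)
[332 158  21   7 102] [255. 255. 255.] [ 0.7435 -0.0261  0.0783]
[399 168  22  17  56] [139.5 131.  119. ] [ 0.7027 -0.174   0.0748]
[315 190   9   9  65] [225. 228. 229.] [0.6677 0.0241 0.0743]
[473 239  10  10  75] [214. 219. 226.] [ 0.5584 -0.3303  0.0772]
[474 272  10   9  68] [211.5 215.  223.5] [ 0.4859 -0.3313  0.0772]
[307 292   9   9  63] [231. 232. 235.] [0.439 0.041 0.074]
[ 0.52338366 -0.0801683   0.19801906] 0.46826234539901945 24.9
[ 0.52338366 -0.0801683   0.19801906]
neck [297 214  24  24 447] [ 0.52769063 -0.07297157  0.07244338] [0.01929974 0.01911463 0.00661606]
neck [237 209   9  10  50] [0.61974018 0.19607398 0.1017458 ] [0.01928925 0.01797323 0.00746933]
```

Call:
move_arm:
  rotation:
    - [0,0,0]
    - [0,0,0]
    - [0,0,0]
    - [0,0,0]
    - [0,0,0]
    - [0,0,0]
    - [0,0,0]
    - [0,0,0]
    - [0,0,0]
    - [0,0,0]
    - [0,0,0]
    - [0,0,0]
  dp:
    - [0.14,-0.24,0.8]
    - [0.14,-0.24,1.8]
    - [0.14,-0.24,2.8]
    - [0.14,-0.24,3.8]
    - [0.14,-0.24,4.6]
    - [0.14,-0.24,4.95]
    - [0.14,-0.24,4.95]
    - [0.14,-0.24,4.95]
    - [0.14,-0.24,4.95]
    - [0.14,-0.24,4.95]
    - [0.14,-0.24,4.95]
    - [0.14,-0.24,4.95]
  gripper: [40,40,40,40,40,40,40,5,5,5,5,5]

```text
t: 26.0
ee_pos: [0.5283, -0.0734, 0.0507]
tcp_rot: [0.0, 1.0, 0.0, 0.002]
ft_force: [-0.9, -0.8, 8.5]
opening: 0.208
grasp_force: 69.1
```

Call:
move_arm:
  rotation:
    - [0,0,0]
    - [0,0,0]
    - [0,0,0]
    - [0,0,0]
    - [0,0,0]
    - [0,0,0]
    - [0,0,0]
    - [0,0,0]
    - [0,0,0]
    - [0,0,0]
    - [0,0,0]
    - [0,0,0]
  dp:
    - [0,0,-0.4]
    - [0,0,-1.2]
    - [0,0,-2.2]
    - [0,0,-3.3]
    - [0,0,-4.5]
    - [0,0,-5.7]
    - [-0.1,0,-6.9]
    - [-0.3,-0.4,-7.8]
    - [-0.5,-1.3,-8.4]
    - [-0.8,-2.5,-8.6]
    - [-1,-3.8,-8.6]
    - [-1.1,-5,-8.6]
  gripper: [5,5,5,5,5,5,5,5,5,5,5,5]

```text
t: 27.0
ee_pos: [0.493, 0.0783, 0.3089]
tcp_rot: [-0.0, 1.0, -0.0, 0.001]
ft_force: [0.8, -0.0, -0.8]
opening: 0.208
grasp_force: 68.6
```

Call:
move_arm:
  rotation:
    - [0,0,0]
    - [0,0,0]
    - [0,0,0]
    - [0,0,0]
    - [0,0,0]
    - [0,0,0]
    - [0,0,0]
    - [0,0,0]
    - [0,0,0]
    - [0,0,0]
  dp:
    - [0,-1.2,0]
    - [0,-2.4,0]
    - [0,-3.4,0]
    - [0,-3.95,0]
    - [0,-3.95,0.5]
    - [0,-3.95,1.4]
    - [0,-3.95,2.4]
    - [0,-3.95,2.8]
    - [0,-3.95,2.8]
    - [0,-3.95,2.8]
  gripper: [5,5,5,5,5,5,5,5,5,5]

```text
t: 27.83
ee_pos: [0.4941, 0.1953, 0.224]
tcp_rot: [-0.0, 1.0, 0.0, 0.0]
ft_force: [0.1, -0.4, -0.4]
opening: 0.203
grasp_force: 68.6
```

Run:
```python
from h import *
s=observe(); print(s["ee_pos"],s["opening"],s["grasp_force"]); c=cam("wrist"); im,d=snapshot("wrist"); save("w6",im)
P=cloud(c,d); P[d<=0]=-1
```

```text
[0.49411993 0.1952791  0.22400292] 0.20348083522563584 68.61356735229492
```

View pics/w6.png

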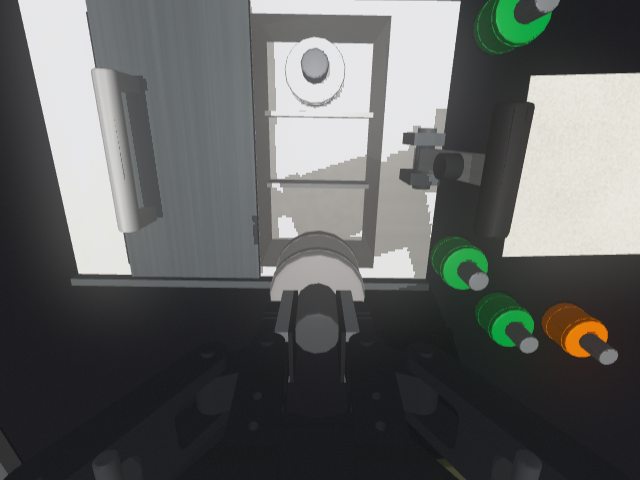

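The view shows the first fresh cartridge standing in compartment 3 at (315,70) and the second held at (318,290). I'll lower it into compartment 1.

Call:
move_arm:
  rotation:
    - [0,0,0]
    - [0,0,0]
    - [0,0,0]
    - [0,0,0]
    - [0,0,0]
    - [0,0,0]
    - [0,0,0]
    - [0,0,0]
    - [0,0,0]
    - [0,0,0]
  dp:
    - [0.05,0,0.7]
    - [0.05,0,1.5]
    - [0.05,0,2.3]
    - [0.05,0,3]
    - [0.05,0,3.6]
    - [0.05,0,4.1]
    - [0.05,0,4.5]
    - [0.05,0,4.75]
    - [0.05,0,4.75]
    - [0.05,0,4.75]
  gripper: [5,5,5,5,5,5,5,5,5,5]

```text
t: 28.72
ee_pos: [0.4964, 0.1954, 0.0816]
tcp_rot: [-0.0, 1.0, -0.0, 0.001]
ft_force: [0.7, -0.8, -2.1]
opening: 0.21
grasp_force: 71.1
```

Call:
move_arm:
  rotation:
    - [0,0,0]
    - [0,0,0]
    - [0,0,0]
    - [0,0,0]
    - [0,0,0]
    - [0,0,0]
    - [0,0,0]
    - [0,0,0]
    - [0,0,0]
    - [0,0,0]
    - [0,0,0]
    - [0,0,0]
  dp:
    - [0,0,0.05]
    - [0,0,0.05]
    - [0,0,0.05]
    - [0,0,0.05]
    - [0,0,-0.8]
    - [0,0,-1.8]
    - [0,0,-3]
    - [0.6,-1,-4.2]
    - [1.2,-2,-5.2]
    - [1.8,-3,-6.2]
    - [2.1,-4.2,-6.6]
    - [2.1,-4.27,-6.6]
  gripper: [5,36,36,36,36,36,36,36,36,36,60,60]

```text
t: 29.72
ee_pos: [0.5596, 0.3268, 0.2816]
tcp_rot: [-0.001, 1.0, 0.001, 0.002]
ft_force: [0.1, -0.6, 0.4]
opening: 0.688
grasp_force: 0.0
```

Call:
move_arm:
  rotation:
    - [0,0,0]
    - [0,0,0]
    - [0,0,0]
  dp:
    - [0,0,0]
    - [0,0,0]
    - [0,0,0]
  gripper: [60,60,60]

```text
t: 29.97
ee_pos: [0.5584, 0.3227, 0.2776]
tcp_rot: [0.0, 1.0, -0.0, -0.001]
ft_force: [-0.8, -0.4, -0.9]
opening: 0.704
grasp_force: 0.0
```

```bash
python3 t.py
python3 - <<'E'
from h import *
print(observe()["ee_pos"]); c=cam("wrist"); im,d=snapshot("wrist"); save("w7",im)
P=cloud(c,d); P[d<=0]=-1
m=(P[...,2]>.098)&(P[...,2]<.1055)&(P[...,1]>.16)&(P[...,1]<.23)&(P[...,0]>.47)&(P[...,0]<.64)
n,l,s,ce=cv2.connectedComponentsWithStats(m.astype(np.uint8))
for i in range(1,n):
    if s[i,4]>30: print("neck",s[i],(P[l==i].min(0)+P[l==i].max(0))/2,np.ptp(P[l==i],0))
m=(P[...,2]>.135)&(P[...,2]<.16)&(abs(P[...,1]-.32)<.04)&(abs(P[...,0]-.557)<.07); Q=P[m]
print("handle",m.sum(),cv2.minAreaRect(Q[:,:2].astype(np.float32)*1000) if m.sum() else 0)
E
```

```text
tray 500 ((521.7517700195312, -332.54364013671875), (151.2676239013672, 160.36669921875), 87.76182556152344)
[332 158  20   7 103] [253. 253. 254.] [ 0.7434 -0.026   0.0791]
[398 164  27  21  65] [119. 112. 101.] [ 0.7052 -0.1749  0.0731]
[315 190   9   9  62] [194.5 199.  199.5] [0.6679 0.024  0.0747]
[473 239  10  10  71] [181. 186. 194.] [ 0.5584 -0.3306  0.077 ]
[473 272  11   9  77] [178. 183. 192.] [ 0.4858 -0.3311  0.0769]
[307 292   9   9  63] [204. 207. 210.] [0.4389 0.0409 0.0743]
[334 324   9   9  61] [199. 199. 204.] [ 0.3683 -0.0205  0.0752]
[372 330   9  10  66] [195.5 197.  203. ] [ 0.3542 -0.1047  0.0745]
[0.55844363 0.32243271 0.27773703] 0.7044738987964219 30.0167
[0.55844363 0.32243271 0.27773703]
neck [442 142  23  23 391] [0.61727112 0.19773208 0.10185503] [0.01968784 0.01923946 0.00728215]
neck [428 265  21  20 303] [0.4959252  0.19779373 0.10175186] [0.01909696 0.01926915 0.00745933]
handle 1904 ((557.599609375, 323.23638916015625), (13.993391036987305, 99.98148345947266), 89.14324951171875)
```

View pics/w7.png

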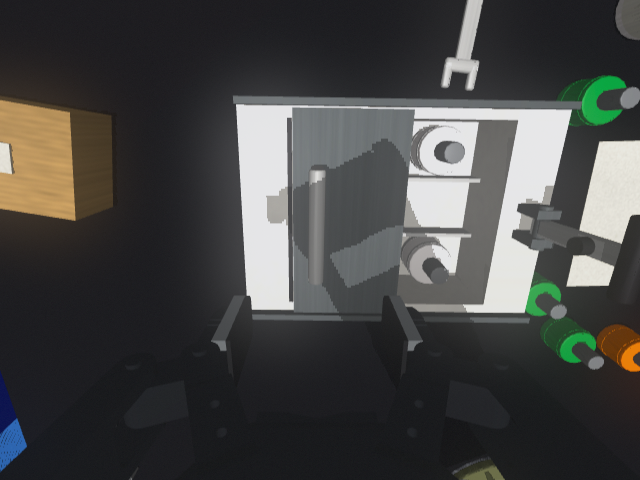

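Both fresh cartridges stand in the bay, at (440,150) and (428,262), with tops at z≈0.104. Next I'll grip the handle and close the shutter.

Call:
move_arm:
  rotation:
    - [0,0,0]
    - [0,0,0]
    - [0,0,0]
    - [0,0,0]
    - [0,0,0]
    - [0,0,0]
    - [0,0,0]
    - [0,0,0]
    - [0,0,0]
    - [0,0,0]
    - [0,0,0]
    - [0,0,0]
  dp:
    - [-0.03,-0.03,0.8]
    - [-0.03,-0.03,1.8]
    - [-0.03,-0.03,2.8]
    - [-0.03,-0.03,3.8]
    - [-0.03,-0.03,4.5]
    - [-0.03,-0.03,4.85]
    - [-0.03,-0.03,4.85]
    - [-0.03,-0.03,4.85]
    - [-0.03,-0.03,4.85]
    - [-0.03,-0.03,4.85]
    - [-0.03,-0.03,4.85]
    - [-0.03,-0.03,4.85]
  gripper: [60,60,60,60,60,60,60,10,10,10,10,10]
  newtons: 60

```text
t: 31.07
ee_pos: [0.5583, 0.3241, 0.1345]
tcp_rot: [-0.0, 1.0, -0.0, 0.001]
ft_force: [-1.8, -3.2, 7.4]
opening: 0.138
grasp_force: 58.5
```

Call:
move_arm:
  rotation:
    - [0,0,0]
    - [0,0,0]
    - [0,0,0]
    - [0,0,0]
    - [0,0,0]
    - [0,0,0]
    - [0,0,0]
    - [0,0,0]
    - [0,0,0]
    - [0,0,0]
    - [0,0,0]
    - [0,0,0]
  dp:
    - [0,0.3,0]
    - [0,0.7,0]
    - [0,1.1,0]
    - [0,1.5,0]
    - [0,1.9,0]
    - [0,2.3,0]
    - [0,2.6,0]
    - [0,2.8,0]
    - [0,3,0]
    - [0,3.1,0]
    - [0,3.2,0]
    - [0,3.2,0]
  gripper: [10,10,10,10,10,10,10,10,10,10,10,10]

```text
t: 32.07
ee_pos: [0.5569, 0.2295, 0.1345]
tcp_rot: [-0.001, 1.0, 0.0, -0.0]
ft_force: [-13.4, 5.7, 10.7]
opening: 0.135
grasp_force: 60.2
```

Call:
move_arm:
  rotation:
    - [0,0,0]
    - [0,0,0]
    - [0,0,0]
    - [0,0,0]
    - [0,0,0]
    - [0,0,0]
  dp:
    - [0,0.05,0]
    - [0,0.1,0]
    - [0,0.15,0]
    - [0,0.2,0]
    - [0,0.2,0]
    - [0,0.2,0]
  gripper: [10,10,10,10,10,10]

```text
t: 32.57
ee_pos: [0.5568, 0.2239, 0.1345]
tcp_rot: [-0.001, 1.0, 0.0, -0.0]
ft_force: [-15.0, 7.6, 10.8]
opening: 0.139
grasp_force: 60.3
```

Call:
move_arm:
  rotation:
    - [0,0,0]
    - [0,0,0]
    - [0,0,0]
    - [0,0,0]
    - [0,0,0]
  dp:
    - [0,0.04,0]
    - [0,0.08,0]
    - [0,0.08,0]
    - [0,0.08,0]
    - [0,0.08,0]
  gripper: [10,10,10,10,10]

```text
t: 32.98
ee_pos: [0.5568, 0.2237, 0.1345]
tcp_rot: [-0.003, 1.0, 0.001, 0.0]
ft_force: [-12.1, 23.7, 8.1]
opening: 0.138
grasp_force: 60.1
```

The TCP is back at its shut position and the push force has risen, so the stop is reached. I'll release and look at the clamp.

Call:
move_arm:
  rotation:
    - [0,0,0]
    - [0,0,0]
    - [0,0,0]
    - [0,0,0]
    - [0,0,0]
    - [0,0,0]
    - [0,0,0]
    - [0,0,0]
    - [0,0,0]
    - [0,0,0]
    - [0,0,0]
    - [0,0,0]
  dp:
    - [0,0,0]
    - [0,0,0]
    - [0,0,0]
    - [0,0,0]
    - [0,0,-1]
    - [0,0,-2]
    - [0,0,-3]
    - [0,0,-4]
    - [0,0,-5]
    - [0,0,-5.5]
    - [0,0,-5.5]
    - [0,0,-5.5]
  gripper: [50,50,50,50,50,50,50,50,50,50,0,0]

```text
t: 33.98
ee_pos: [0.558, 0.2196, 0.2981]
tcp_rot: [-0.0, 1.0, -0.0, 0.001]
ft_force: [-0.3, -0.4, -0.0]
opening: 0.312
grasp_force: 0.0
```

Run:
```python
from h import *
print(observe()["ee_pos"])
for k in("wrist","top"):
    c=cam(k); im,d=snapshot(k); save("c_"+k,im); P=cloud(c,d); P[d<=0]=-1
    v,u=np.mgrid[0:480,0:640]
    m=(P[...,2]>.135)&(P[...,2]<.16)&(abs(P[...,1]-.228)<.02)&(abs(P[...,0]-.557)<.06); Q=P[m]
    print(k,"handle",m.sum(),cv2.minAreaRect(Q[:,:2].astype(np.float32)*1000) if m.sum() else 0)
    m=(P[...,2]>.12)&(P[...,2]<.24)&(P[...,1]<.16)&(P[...,1]>.05)&(abs(P[...,0]-.556)<.04); Q=P[m]
    for a in np.arange(.12,.235,.01):
        S=Q[(Q[:,2]>=a)&(Q[:,2]<a+.01)]
        if len(S)>3: print(round(a,2),len(S),np.percentile(S[:,1],[5,50,95]).round(4),np.percentile(S[:,0],[5,95]).round(3))
    for t in("clamp_pivot","clamp_bar"): print(t,[(np.round(x["pixel"]),onz(c,x["pixel"],.13 if t[6]=="p" else .21).round(4),round(x["conf"],2)) for x in landmark_of(k,t)][:2])
```

```text
[0.557953   0.21963951 0.29810002]
wrist handle 1643 ((556.2330322265625, 224.28982543945312), (14.000574111938477, 99.58745574951172), 88.60624694824219)
0.12 108 [0.1176 0.1301 0.1328] [0.54  0.574]
0.13 582 [0.1149 0.1261 0.1324] [0.537 0.573]
0.14 106 [0.1175 0.1251 0.1261] [0.548 0.561]
0.15 95 [0.1153 0.1237 0.1247] [0.549 0.561]
0.16 70 [0.1133 0.1213 0.1232] [0.557 0.561]
0.17 82 [0.1123 0.1206 0.1308] [0.551 0.561]
0.18 366 [0.1144 0.1239 0.1301] [0.549 0.561]
0.19 153 [0.1142 0.1178 0.1188] [0.548 0.561]
0.2 206 [0.1094 0.1179 0.1188] [0.53  0.584]
0.21 1791 [0.1058 0.1135 0.1183] [0.528 0.583]
clamp_pivot [(array([421., 222.]), array([0.5546, 0.1211, 0.13  ]), 0.78)]
clamp_bar [(array([471., 252.]), array([0.5528, 0.1081, 0.21  ]), 0.61)]
top handle 20 ((599.22900390625, 218.51937866210938), (15.748562812805176, 4.406640529632568), 4.867110729217529)
0.12 12 [0.1415 0.1489 0.1575] [0.531 0.58 ]
0.13 22 [0.1258 0.1278 0.1319] [0.54  0.574]
0.14 6 [0.1252 0.1285 0.1297] [0.541 0.571]
0.18 23 [0.1211 0.1251 0.1274] [0.55  0.562]
0.19 5 [0.1213 0.1229 0.1259] [0.551 0.559]
0.2 8 [0.1028 0.1029 0.1122] [0.531 0.567]
0.21 197 [0.1026 0.11   0.1167] [0.53  0.584]
0.22 27 [0.1058 0.1102 0.1135] [0.534 0.581]
clamp_pivot [(array([275., 242.]), array([0.556 , 0.1188, 0.13  ]), 0.76)]
clamp_bar [(array([274., 241.]), array([0.5524, 0.1139, 0.21  ]), 0.75)]
```

View pics/c_wrist.png

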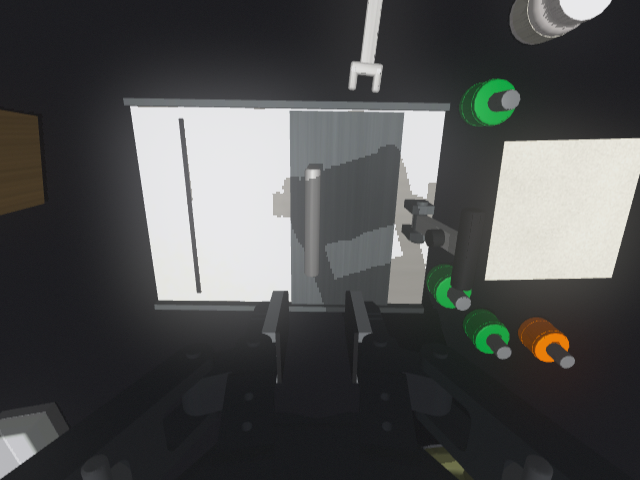

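Shutter is shut, with the handle at y=0.2243. The clamp bar is raised at (470,250), and its pivot is at (421,222). I'll go round behind the bar with closed fingers.

Call:
move_arm:
  rotation:
    - [0,0,0]
    - [0,0,0]
    - [0,0,0]
    - [0,0,0]
    - [0,0,0]
    - [0,0,0]
    - [0,0,0]
    - [0,0,0]
    - [0,0,0]
    - [0,0,0]
    - [0,0,0]
    - [0,0,0]
  dp:
    - [-0.05,1,0]
    - [-0.05,2.2,0]
    - [-0.05,3.4,0]
    - [-0.05,4.6,0]
    - [-0.05,5.2,0]
    - [-0.05,5.2,0]
    - [-0.05,5.2,0.8]
    - [-0.05,5.2,1.8]
    - [-0.05,5.2,2.8]
    - [-0.05,5.2,3.4]
    - [-0.05,5.2,3.4]
    - [-0.05,5.2,3.4]
  gripper: [0,0,0,0,0,0,0,0,0,0,0,0]

```text
t: 35.28
ee_pos: [0.5562, 0.0644, 0.1956]
tcp_rot: [-0.0, 1.0, 0.0, -0.001]
ft_force: [0.7, 0.1, 0.5]
opening: 0.002
grasp_force: 0.0
```

Call:
move_arm:
  rotation:
    - [0,0,0]
    - [0,0,0]
    - [0,0,0]
    - [0,0,0]
    - [0,0,0]
    - [0,0,0]
    - [0,0,0]
    - [0,0,0]
    - [0,0,0]
    - [0,0,0]
    - [0,0,0]
    - [0,0,0]
  dp:
    - [0,-0.3,0]
    - [0,-0.6,0]
    - [0,-0.9,0]
    - [0,-1.2,0]
    - [0,-1.5,0]
    - [0,-1.8,0]
    - [0,-2.1,0]
    - [0,-2.4,0]
    - [0,-2.6,0]
    - [0,-2.8,0]
    - [0,-2.8,0]
    - [0,-2.8,0]
  gripper: [0,0,0,0,0,0,0,0,0,0,0,0]

```text
t: 36.28
ee_pos: [0.5562, 0.1484, 0.1958]
tcp_rot: [-0.0, 1.0, 0.0, 0.0]
ft_force: [0.0, -0.4, 0.0]
opening: 0.001
grasp_force: 0.0
```

Run:
```python
from h import *
im,d=snapshot("side"); save("s2",im[200:400,200:440].repeat(2,0).repeat(2,1)); c=cam("side")
print([(onz(c,x["pixel"],.19).round(3),x["conf"]) for x in landmark_of("side","clamp_bar")])
```

```text
[(array([0.555, 0.152, 0.19 ]), 0.87), (array([ 0.504, -0.031,  0.19 ]), 0.59)]
```

View pics/s2.png

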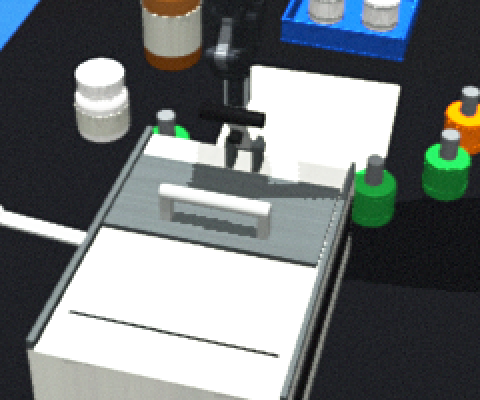

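The clamp bar is pushed over past upright, at (232,118) in the crop. Next I'll press it down from above along its arc.

Call:
move_arm:
  rotation:
    - [0,0,0]
    - [0,0,0]
    - [0,0,0]
    - [0,0,0]
    - [0,0,0]
    - [0,0,0]
    - [0,0,0]
    - [0,0,0]
    - [0,0,0]
    - [0,0,0]
    - [0,0,0]
    - [0,0,0]
  dp:
    - [0,0.1,-0.5]
    - [0,0.1,-1]
    - [0,0,-1]
    - [0,-0.4,-1]
    - [0,-0.4,-0.5]
    - [0,-0.6,-0.1]
    - [0,-0.85,0.2]
    - [0,-1.05,0.5]
    - [0,-1.2,0.8]
    - [0,-1.3,1.1]
    - [0,-1.35,1.4]
    - [0,-1.35,1.4]
  gripper: [0,0,0,0,0,0,0,0,0,0,0,0]

```text
t: 37.38
ee_pos: [0.5552, 0.1887, 0.151]
tcp_rot: [0.001, 1.0, 0.0, -0.002]
ft_force: [-0.4, -0.0, 0.0]
opening: -0.002
grasp_force: 0.0
```

Down gradually to contact.

Call:
move_arm:
  rotation:
    - [0,0,0]
    - [0,0,0]
    - [0,0,0]
    - [0,0,0]
    - [0,0,0]
    - [0,0,0]
  dp:
    - [0,0,0.15]
    - [0,0,0.3]
    - [0,0,0.4]
    - [0,0,0.5]
    - [0,0,0.5]
    - [0,0,0.5]
  gripper: [0,0,0,0,0,0]

```text
t: 37.88
ee_pos: [0.5562, 0.1882, 0.1386]
tcp_rot: [0.0, 1.0, -0.0, -0.0]
ft_force: [-0.1, -0.4, -0.8]
opening: -0.003
grasp_force: 0.0
```

Run:
```python
from h import *
im,d=snapshot("side"); save("s3",im[200:400,200:440].repeat(2,0).repeat(2,1)); c=cam("side")
print([(onz(c,x["pixel"],.13).round(3),x["conf"]) for x in landmark_of("side","clamp_bar")])
```

```text
[(array([0.559, 0.204, 0.13 ]), 0.78), (array([0.547, 0.264, 0.13 ]), 0.51)]
```

View pics/s3.png

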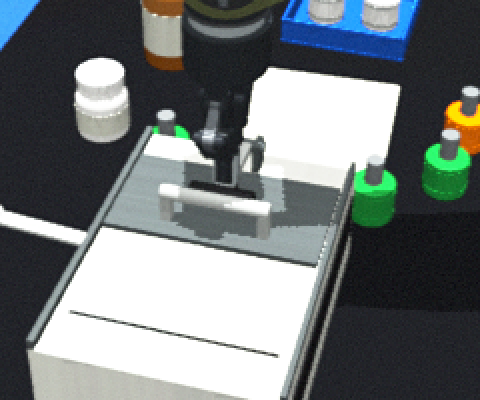

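The bar lies just behind the handle, at (222,190). One firm press, then retreat and check everything.

Call:
move_arm:
  rotation:
    - [0,0,0]
    - [0,0,0]
    - [0,0,0]
    - [0,0,0]
    - [0,0,0]
    - [0,0,0]
    - [0,0,0]
    - [0,0,0]
    - [0,0,0]
    - [0,0,0]
    - [0,0,0]
    - [0,0,0]
  dp:
    - [0,0,0.05]
    - [0,0,0.1]
    - [0,0,0.1]
    - [0,0,-0.5]
    - [0,0,-1.5]
    - [0,0,-2.7]
    - [0,0,-3.9]
    - [0,0,-5]
    - [0,0,-6]
    - [0,1.2,-6]
    - [0,2.4,-6]
    - [0,2.4,-6]
  gripper: [0,0,0,0,0,0,0,0,0,0,0,0]

```text
t: 38.98
ee_pos: [0.5564, 0.1119, 0.3192]
tcp_rot: [0.001, 1.0, -0.002, 0.0]
ft_force: [0.8, -1.2, -0.1]
opening: -0.0
grasp_force: 0.0
```

Call:
move_arm:
  rotation:
    - [0,0,0]
    - [0,0,0]
    - [0,0,0]
    - [0,0,0]
    - [0,0,0]
    - [0,0,0]
  dp:
    - [-1,1,0]
    - [-2,2,0]
    - [-2,2,0]
    - [-2,2,0]
    - [-2,2,0]
    - [-2,2,0]
  gripper: [0,0,0,0,0,0]

```text
t: 39.48
ee_pos: [0.4969, 0.057, 0.3187]
tcp_rot: [-0.0, 1.0, 0.0, -0.0]
ft_force: [0.4, 0.2, 0.1]
opening: -0.003
grasp_force: 0.0
```

```bash
python3 t.py
python3 - <<'E'
from h import *
s=observe(); print(s["ee_pos"],s["ft_force"],abs(s["joint_vel"]).max())
for k in("wrist","top"):
    im,d=snapshot(k); save("e_"+k,im); P=cloud(cam(k),d); P[d<=0]=-1
    m=(P[...,2]>.134)&(P[...,2]<.16)&(P[...,1]>.214)&(P[...,1]<.25)&(abs(P[...,0]-.557)<.06); Q=P[m]
    print(k,"handle",m.sum(),cv2.minAreaRect(Q[:,:2].astype(np.float32)*1000) if m.sum() else 0)
    m=(P[...,2]>.12)&(P[...,1]>.18)&(P[...,1]<.212)&(abs(P[...,0]-.556)<.03); Q=P[m]; print("bar",m.sum(),np.percentile(Q,[5,50,95],0) if m.sum() else 0)
E
```

```text
tray 461 ((521.5449829101562, -332.58734130859375), (151.00039672851562, 159.91635131835938), 87.64139556884766)
[332 158  21   7 107] [242. 243. 245.] [ 0.7436 -0.0258  0.0791]
[399 169  21  16  61] [98. 95. 84.] [ 0.7026 -0.1739  0.0742]
[315 190   9   9  63] [164. 168. 170.] [0.668  0.0241 0.0742]
[473 239  10   9  72] [153.  156.5 163. ] [ 0.5588 -0.3306  0.0767]
[473 272  11   9  75] [151. 154. 162.] [ 0.4857 -0.3314  0.0769]
[307 292   9   9  63] [109. 112. 109.] [0.4389 0.0409 0.0743]
[334 324   9   9  61] [104. 105. 105.] [ 0.3683 -0.0205  0.0742]
[372 330   9  10  66] [164.5 167.5 172. ] [ 0.3542 -0.1048  0.074 ]
[0.49687008 0.05705306 0.3185921 ] -0.0004771722949018449 39.5333
[0.49687008 0.05705306 0.3185921 ] [-1.12126596  0.36148833 -0.38306359] 0.005018317833044954
wrist handle 2037 ((555.7196655273438, 223.72048950195312), (14.361038208007812, 100.17828369140625), 89.01338958740234)
bar 1381 [[0.52999244 0.18443402 0.13168932]
 [0.55634484 0.19827809 0.13661947]
 [0.58188061 0.20738595 0.13906161]]
top handle 308 ((558.2060546875, 223.5774688720703), (14.498820304870605, 98.62174987792969), 89.31520080566406)
bar 245 [[0.53083431 0.18410894 0.13035427]
 [0.55652857 0.19903358 0.1366543 ]
 [0.58253865 0.20792483 0.14178398]]
```

View pics/e_top.png

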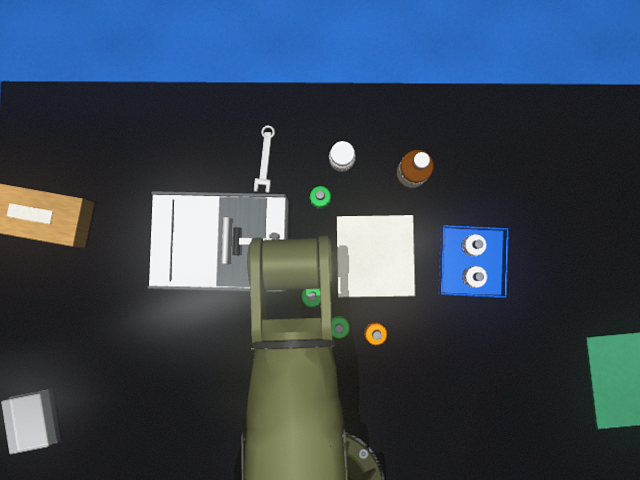

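Final top view: the shutter is shut with its handle at (227,240), and the clamp bar lies flat at (237,241). Both used cartridges are in the tray at (475,244) and (475,277), and the bystanders haven't moved.

```bash
python3 -c "
from cell import job_done
print(job_done())"
```

```text
the job is handed in; nothing more can be done
None
```

The job is handed in, and the hand-in call returned no verdict: both used cartridges are in the tray, both fresh ones were standing in the bay when last seen before closing, the shutter is shut and the clamp is down, with the other things on the bench where they were.

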